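Lids back on the staining jars

TASK

The slide-staining jars have been washed and dried, and their four lids are stacked on the bench. Take the stack apart and put each lid back on its own jar, plug down in the mouth, fully seated and with its edges in line with the jar's; set the lids down rather than dropping them. Leave the jars standing where they are and do not knock over the oil bottle or the specimen pot.

Things in the scene. Friction and masses are not known exactly. Their poses are not given: they have to be found in the camera images.
- lid_small_mid (a point): White lid, black rubber edge: a flat square 42 x 42 mm plate 8 mm thick with a plug 17 x 17 mm, 8 mm deep, under its middle. Top of the stack of four; 30 g. The point is its centre, half-way up the 16 mm, level with the plate's underside; z up, x and y along its sides. Fits the small square jar: plug in the mouth, 6 mm to spare all round, plate on rim, this point then level with it.
- lid_round_mid (a point): White lid, black rubber edge: a flat round, 60 mm diameter, plate 8 mm thick with a plug 30 mm in diameter, 8 mm deep, under its middle. Second in the stack from the top; 45 g. The point is its centre, half-way up the 16 mm, level with the plate's underside; z up. Fits the round jar: plug in the mouth, 7 mm to spare all round, plate on rim, this point then level with it.
- lid_square_mid (a point): White lid, black rubber edge: a flat square 66 x 66 mm plate 8 mm thick with a plug 36 x 36 mm, 8 mm deep, under its middle. Third in the stack from the top; 55 g. The point is its centre, half-way up the 16 mm, level with the plate's underside; z up, x and y along its sides. Fits the large square jar: plug in the mouth, 7 mm to spare all round, plate on rim, this point then level with it.
- lid_long_mid (a point): White lid, black rubber edge: a flat oblong 110 x 66 mm plate 8 mm thick with a plug 80 x 36 mm, 8 mm deep, under its middle. Bottom of the stack, plug on the bench; 85 g. The point is its centre, half-way up the 16 mm, level with the plate's underside; z up, x along the 110 mm. Fits the oblong jar: plug in the mouth, 7 mm to spare all round, plate on rim, this point then level with it.
- jar_small: An open-topped white plastic staining jar with slide grooves inside, standing loose on the bench: square, 35 x 35 mm outside, walls 3 mm, mouth 29 x 29 mm, 58 mm high, low foot 41 mm square. Origin at the centre of its underside, z up, so the rim is 58 mm above the origin; x and y along its sides. About 120 g.
- jar_round: An open-topped white plastic staining jar with slide grooves inside, standing loose on the bench: round, 50 mm diameter outside, walls 3 mm, mouth 44 mm across, 96 mm high, low foot 62 mm across. Origin at the centre of its underside, z up, so the rim is 96 mm above the origin. About 200 g.
- jar_square: An open-topped white plastic staining jar with slide grooves inside, standing loose on the bench: square, 56 x 56 mm outside, walls 3 mm, mouth 50 x 50 mm, 92 mm high, low foot 62 mm square. Origin at the centre of its underside, z up, so the rim is 92 mm above the origin; x and y along its sides. About 240 g.
- jar_long: An open-topped white plastic staining jar with slide grooves inside, standing loose on the bench: oblong, 100 x 56 mm outside, walls 3 mm, mouth 94 x 50 mm, 80 mm high, low foot 106 x 62 mm. Origin at the centre of its underside, z up, so the rim is 80 mm above the origin; x along its 100 mm side. About 300 g.
- oil_bottle: Bystander: a small amber dropper bottle with a black cap, 26 mm diameter, 60 mm high, standing loose among the jars; not to be knocked over. Origin at the centre of its underside.
- specimen_pot: Bystander: a clear specimen pot with a white screw cap, 43 mm diameter, 52 mm high, standing loose among the jars; not to be knocked over. Origin at the centre of its underside.

How it is judged:
By the outcome, as a careful person would: the job done as asked, in the order asked, and still so for the second after the job is handed in, with the robot touching nothing.
It also fails if it takes over 112 s, if anything falls off the work surface, if the arm or the gripper's body presses on something with over 40 N, if the wrist force passes 120 N, or if a joint passes its speed limit or range.

ROBOT

A 6-joint arm with a two-finger parallel gripper is mounted at the origin on the work surface. World frame = base frame: x ahead of the robot, y to its left, z up, the work surface at z = 0. Lengths are in m, angles in rad, forces in N, time in s.
With the tool pointing down it reaches from about 0.375 to 0.9 m from the base axis. Payload 3.1 kg.
Tool frame: the origin (TCP) lies at the very end of the fingers, on their centre line; the grasp point (between the pads) lies 19 mm behind it; z points along the fingers, y is the direction in which the jaws open and shut (so a half turn about z gives the same grasp; the last joint's range is limited). The gripper opens to 85 mm and grips with 20 to 120 N. Pads are 22 mm wide; open, the fingers measure 114 mm over their backs; the gripper's body (76 mm by 85 mm) begins 54 mm behind the grasp point. The pads swing forward as they close: fully open they stand 13 mm farther back than shut.
Start: joints at [-1.438, 0.527, 1.433, -0, 1.181, -0.178], TCP at [0.192, -0.595, 0.231] pointing down, gripper open.
Joint ranges: [-3.08, 3.08], [-0.75, 2.2], [0.22, 2.44], [-1.43, 4.57], [0, 2.65], [-2.85, 2.85]. Speed limits (rad/s): [2.79, 2.79, 3.14, 3.14, 3.14, 3.14].

INTERFACE

Orientations are given as a unit quaternion [x, y, z, w].
In Python, from station import manip gives the robot as it stands.
- The arm moves only by the tool send_rows, never from a script. Its argument "motion" is a list of rows, each an object with "gripper": the finger opening in mm, from 0 to 85.4; "travel": the shift along the tool's x, y, z in mm, a list of three; "rotation": the turn, a rotation vector about the tool's x, y, z in degrees, a list of three. In form: [{"gripper": gripper, "travel": [x, y, z], "rotation": [ax, ay, az]}, ...]. A call has 1 to 12 rows; each row shifts and turns the commanded pose from where the row before left it, along the tool's axes as they then stand; what a row does not reach is not made up. A row lasts 1/12 s, in which the tool goes at most 41.7 mm and 7.16 degrees, less where a joint would pass 70% of its speed; a pose out of reach is approached as far as the arm can. A call is refused whole if a number of a shift passes 41.7 or a number of a turn 7.16, either way. A call with a gripper value outside its range is refused whole. The fingers move at their own pace and stop on an object; "newtons" is the grip in N (left out, the last holds). Time passes only in rows, so rows that do not move let the fingers close. It gives the time, the measured TCP pose, the force and the opening at its end, in the units of the state.
- manip.sense(): the state, without advancing time (a new reading comes with each control period).
- manip.snapshot(name): name is "scene" or "side" or "wrist"; returns the picture (400x640x3 uint8, red, green, blue); there is no depth.
- manip.calibration(name): a dict with "fx", "fy", "cx", "cy" (pixels), "cam_to_world" (4x4, takes a point from camera to world coordinates). Camera axes: x right, y down, z forward; pixel columns grow to the right and rows downward; lengths in m; the calibration is good to about 2 mm. A picture is of the moment at which its call begins: read the wrist's pose just before it. calibration takes no time and is no camera call; for the wrist camera it gives the pose at the moment of the call.
- manip.sign_off(): hands the job in, once; it reports no verdict.
The state is a dict: "t": time; "q": joint angles; "qd": joint speeds; "tau": joint torques, N m; "tcp_pos": TCP position; "tool_rot": TCP orientation; "force": force on the tool from outside, world axes, zero at the start; "ft_torque": the same for the moment, N m; "finger_gap": opening from 0.0 (shut) to 1.0 (fully open).
Only numpy, scipy, OpenCV 4.12 (cv2) and the standard library are available. Lean on these libraries where they do the work, as an engineer would, in place of code of your own. Each camera call takes 0.05 s, during which the arm holds its last target. There are 200 camera calls.

## Working session

There is one attempt and no reset: what is moved stays moved. The work goes in short steps, Python scripts to look and compute and a tool call to move; the robot and the scene stay as the last step left them, time stands still between calls to the robot, and variables do not carry over. Pictures are saved under pics/ and viewed, about 12 in all and at most 16, crops included, and the job is handed in when it is done.

Besides the shell and the picture viewer there is one more tool, called after "Request:" as name([rows], argument=value, ...), one row to a line, values as JSON. send_rows: Moves the arm, as the interface text tells. Its arguments: {"type":"object","properties":{"motion":{"type":"array","items":{"type":"object","properties":{"gripper":{"type":"number"},"travel":{"type":"array","items":{"type":"number"}},"rotation":{"type":"array","items":{"type":"number"}}}}},"newtons":{"type":"number"}},"required":["motion"]}

```bash
ls; mkdir -p pics; python3 - <<'E'
from station import manip
import cv2
s=manip.sense(); print(s)
for n in ("scene","side","wrist"):
    c=manip.calibration(n); print(n,c)
    cv2.imwrite(f"pics/{n}0.png",manip.snapshot(n)[:,:,::-1])
E
```

```text
pics
{'t': 0.0, 'q': array([-1.43748520e+00,  5.28503868e-01,  1.43386770e+00, -1.06026706e-06,
        1.18137909e+00, -1.78512671e-01]), 'qd': array([-9.50443494e-04,  2.67117671e-04, -1.35491374e-03, -5.38243646e-05,
       -6.81662723e-04, -1.06105202e-03]), 'tau': array([-3.51344306e-04, -4.42352092e+01, -1.78025544e+01, -3.46898105e-04,
        8.45113420e-03, -8.72232590e-06]), 'tcp_pos': array([ 0.1916735 , -0.59415534,  0.23032145]), 'tool_rot': array([ 9.87869735e-01,  1.55281109e-01,  2.38941173e-05, -1.07873814e-03]), 'force': array([ 0.62914287,  0.10268864, -0.65602003]), 'ft_torque': array([0.02583542, 0.03516908, 0.00101705]), 'finger_gap': 1.0028669194210478}
scene {'fx': 419.9175360161058, 'fy': 419.9175360161058, 'cx': 325.7737298944512, 'cy': 195.56929321300402, 'cam_to_world': array([[ 0.78886798,  0.38881035, -0.47593469,  0.9251156 ],
       [ 0.61433364, -0.47775846,  0.62796579, -0.51537113],
       [ 0.01677778, -0.78776479, -0.61574763,  0.58992375],
       [ 0.        ,  0.        ,  0.        ,  1.        ]])}
side {'fx': 505.20975677359877, 'fy': 505.20975677359877, 'cx': 320.27316141815953, 'cy': 199.99615043235713, 'cam_to_world': array([[-0.983576  , -0.10907321,  0.14380993,  0.36574386],
       [-0.18005736,  0.64835564, -0.73973936,  0.92419386],
       [-0.01255423, -0.75348391, -0.65734648,  0.88531173],
       [ 0.        ,  0.        ,  0.        ,  1.        ]])}
wrist {'fx': 303.9126495570532, 'fy': 303.9126495570532, 'cx': 318.93557502177396, 'cy': 207.69026346898644, 'cam_to_world': array([[ 3.06070304e-01, -9.16078705e-01, -2.59076775e-01,
         2.57847091e-01],
       [-9.52008388e-01, -2.94804047e-01, -8.22836682e-02,
        -5.71916887e-01],
       [-9.98565610e-04,  2.71827850e-01, -9.62345376e-01,
         3.73826953e-01],
       [ 0.00000000e+00,  0.00000000e+00,  0.00000000e+00,
         1.00000000e+00]])}
```

View pics/scene0.png

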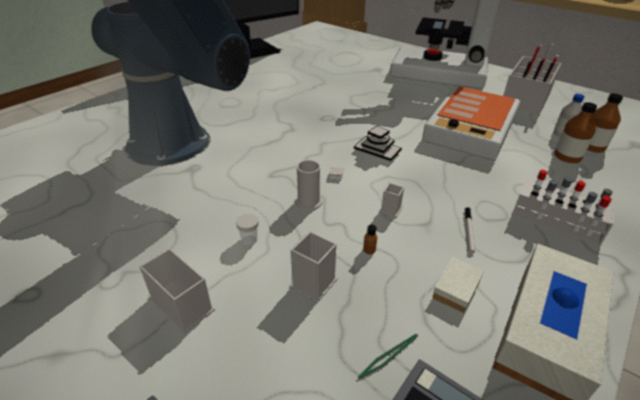

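View pics/side0.png

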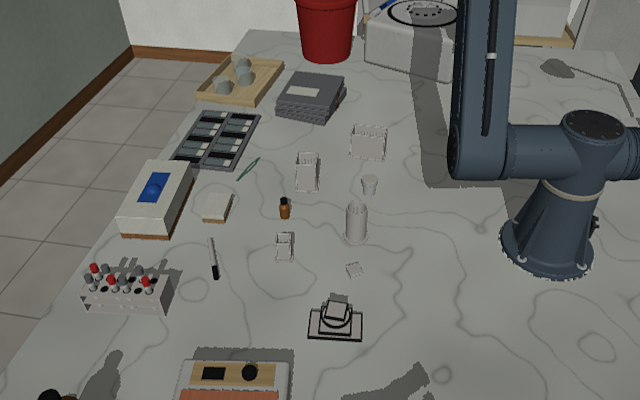

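View pics/wrist0.png

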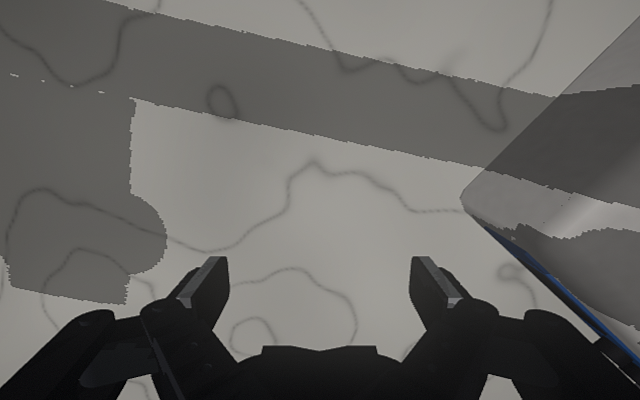

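The scene view shows the stack at (378,143), the round jar at (309,163) rim, small jar (393,187), square jar (314,245), long jar (175,262), pot (247,222) and bottle (370,230). The side view shows the same: stack (337,310), long jar (369,130), square (307,158), small (285,237) and round (357,207).

```bash
cat > h.py <<'E'
import numpy as np, cv2
from scipy.spatial.transform import Rotation as R
from station import manip
def ray(c,px,z):
    T=np.array(c["cam_to_world"]);d=T[:3,:3]@np.array([(px[0]-c["cx"])/c["fx"],(px[1]-c["cy"])/c["fy"],1])
    o=T[:3,3];return (o+d*(z-o[2])/d[2])[:2]
def proj(c,p):
    T=np.array(c["cam_to_world"]);q=T[:3,:3].T@(np.array(p)-T[:3,3])
    return np.array([c["fx"]*q[0]/q[2]+c["cx"],c["fy"]*q[1]/q[2]+c["cy"]])
E
python3 - <<'E'
from h import *
for cam,L in (("scene",dict(stack=((378,133),.064),round=((309,165),.096),small=((393,188),.058),square=((314,245),.092),long=((175,266),.08),pot=((247,220),.052),bottle=((371,229),.06))),
 ("side",dict(stack=((338,301),.064),round=((357,205),.096),small=((285,236),.058),square=((307,155),.092),long=((369,128),.08),pot=((370,178),.052),bottle=((284,199),.06)))):
    c=manip.calibration(cam)
    for k,(p,z) in L.items(): print(cam,k,ray(c,p,z).round(3))
s=manip.sense();T=np.eye(4);T[:3,:3]=R.from_quat(s["tool_rot"]).as_matrix();T[:3,3]=s["tcp_pos"]
c=manip.calibration("wrist");print((np.linalg.inv(T)@c["cam_to_world"]).round(3))
for n in ("scene","side"):
    pass
a=cv2.imread("pics/scene0.png")[110:360,120:440];cv2.imwrite("pics/sc0.png",cv2.resize(a,None,fx=2.4,fy=2.4,interpolation=cv2.INTER_CUBIC))
E
```

```text
scene stack [0.463 0.307]
scene round [0.452 0.048]
scene small [0.608 0.137]
scene square [ 0.607 -0.126]
scene long [ 0.456 -0.294]
scene pot [ 0.439 -0.123]
scene bottle [ 0.643 -0.002]
side stack [0.455 0.298]
side round [0.45  0.039]
side small [0.604 0.131]
side square [ 0.607 -0.142]
side long [ 0.46  -0.317]
side pot [ 0.435 -0.122]
side bottle [0.636 0.007]
[[-0.001 -0.962 -0.272  0.07 ]
 [ 1.    -0.001  0.001 -0.001]
 [-0.001 -0.272  0.962 -0.143]
 [ 0.     0.     0.     1.   ]]
```

Request:
send_rows([
  {"travel":[24,-28,-8]},
  {"travel":[24,-28,-8]},
  {"travel":[24,-28,-8]},
  {"travel":[24,-28,-8]},
  {"travel":[24,-28,-8]},
  {"travel":[24,-28,-8]},
  {"travel":[24,-28,-8]},
  {"travel":[24,-28,-8]},
  {"travel":[24,-28,-8]},
  {"travel":[24,-28,-8]},
  {"travel":[24,-28,-8]},
  {"travel":[24,-28,-8]},
])

```text
validation failed for argument at $.mo...
```

Request:
send_rows([
  {"travel":[24,-28,-8]},
  {"travel":[24,-28,-8]},
  {"travel":[24,-28,-8]},
  {"travel":[24,-28,-8]},
  {"rotation":[0,0,6]},
  {"rotation":[0,0,6]},
  {"rotation":[0,0,6]},
  {},
  {},
])

```text
validation failed for argument at $.mo...
```

```bash
python3 - <<'E'
from h import *
import pickle
s=manip.sense();print(s["t"],s["tcp_pos"],s["qd"].round(3))
c=manip.calibration("wrist");im=manip.snapshot("wrist")[:,:,::-1]
cv2.imwrite("pics/w1.png",im);pickle.dump(c,open("w1.pkl","wb"))
cv2.imwrite("pics/w1b.png",cv2.resize(im,(800,500),interpolation=cv2.INTER_CUBIC))
E
```

```text
0.15 [ 0.19168419 -0.59429338  0.2305392 ] [ 0.002 -0.002 -0.005  0.001 -0.    -0.   ]
```

View pics/w1b.png

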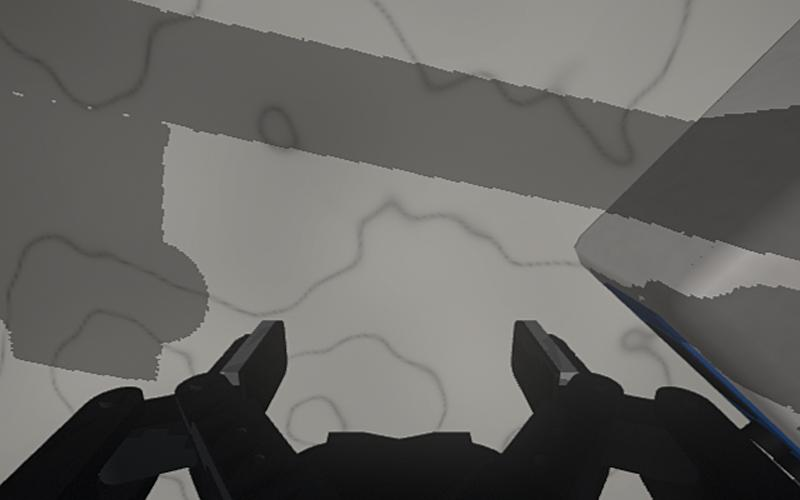

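The arm had not moved: every row needs all its fields, so both calls were refused and the picture still shows the start view.

Request:
send_rows([
  {"gripper":85,"travel":[24,-28,-8],"rotation":[0,0,0]},
  {"gripper":85,"travel":[24,-28,-8],"rotation":[0,0,0]},
  {"gripper":85,"travel":[24,-28,-8],"rotation":[0,0,0]},
  {"gripper":85,"travel":[24,-28,-8],"rotation":[0,0,0]},
  {"gripper":85,"travel":[24,-28,-8],"rotation":[0,0,0]},
  {"gripper":85,"travel":[24,-28,-8],"rotation":[0,0,0]},
  {"gripper":85,"travel":[24,-28,-8],"rotation":[0,0,0]},
  {"gripper":85,"travel":[24,-28,-8],"rotation":[0,0,0]},
  {"gripper":85,"travel":[24,-28,-8],"rotation":[0,0,0]},
  {"gripper":85,"travel":[24,-28,-8],"rotation":[0,0,0]},
  {"gripper":85,"travel":[24,-28,-8],"rotation":[0,0,0]},
  {"gripper":85,"travel":[24,-28,-8],"rotation":[0,0,0]},
])

```text
t: 1.2
tcp_pos: [0.363, -0.1849, 0.3278]
tool_rot: [0.988, 0.155, 0.0, 0.0]
force: [1.0, -0.6, -0.4]
finger_gap: 0.993
```

Request:
send_rows([
  {"gripper":85,"travel":[24,-28,-8],"rotation":[0,0,0]},
  {"gripper":85,"travel":[24,-28,-8],"rotation":[0,0,0]},
  {"gripper":85,"travel":[24,-28,-8],"rotation":[0,0,0]},
  {"gripper":85,"travel":[24,-28,-8],"rotation":[0,0,0]},
  {"gripper":85,"travel":[0,0,0],"rotation":[0,0,6]},
  {"gripper":85,"travel":[0,0,0],"rotation":[0,0,6]},
  {"gripper":85,"travel":[0,0,0],"rotation":[0,0,6]},
  {"gripper":85,"travel":[0,0,0],"rotation":[0,0,0]},
  {"gripper":85,"travel":[0,0,0],"rotation":[0,0,0]},
])

```text
t: 1.95
tcp_pos: [0.4196, -0.0505, 0.3592]
tool_rot: [1.0, 0.0, -0.0, -0.0]
force: [0.6, -0.3, 0.6]
finger_gap: 0.998
```

```bash
python3 - <<'E'
from h import *
import pickle
s=manip.sense();print(s["t"],s["tcp_pos"],s["tool_rot"],s["qd"].round(3))
c=manip.calibration("wrist");im=manip.snapshot("wrist")[:,:,::-1]
cv2.imwrite("pics/w1.png",im);pickle.dump(c,open("w1.pkl","wb"))
cv2.imwrite("pics/w1b.png",cv2.resize(im,(800,500),interpolation=cv2.INTER_CUBIC))
E
```

```text
1.95 [ 0.41964822 -0.05046111  0.35921243] [ 9.99999954e-01  2.69004528e-04 -1.24698434e-04 -6.40444551e-05] [-0.01   0.002 -0.002  0.    -0.    -0.005]
```

View pics/w1b.png

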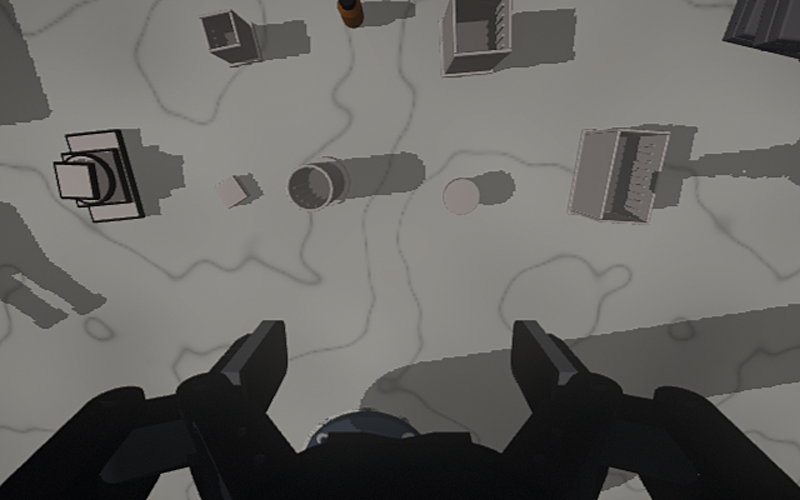

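The overhead view (at 1.25x) shows stack (95,180), small jar rim (220,30), round rim (312,187), pot (461,196), long rim (637,175), square rim (480,5), and bottle (349,10). I'll take closer views of the jars and then the stack.

Request:
send_rows([
  {"gripper":85,"travel":[3,28,20],"rotation":[0,0,0]},
  {"gripper":85,"travel":[3,28,20],"rotation":[0,0,0]},
  {"gripper":85,"travel":[3,28,20],"rotation":[0,0,0]},
  {"gripper":85,"travel":[3,28,20],"rotation":[0,0,0]},
  {"gripper":85,"travel":[3,28,20],"rotation":[0,0,0]},
  {"gripper":85,"travel":[3,28,20],"rotation":[0,0,0]},
  {"gripper":85,"travel":[0,0,0],"rotation":[0,0,0]},
  {"gripper":85,"travel":[0,0,0],"rotation":[0,0,0]},
  {"gripper":85,"travel":[0,0,0],"rotation":[0,0,0]},
])

```text
t: 2.75
tcp_pos: [0.4371, -0.2186, 0.2392]
tool_rot: [1.0, -0.001, -0.0, -0.001]
force: [-0.0, 0.5, 0.6]
finger_gap: 0.997
```

```bash
cat >> h.py <<'E'
import pickle
def shot(n):
    s=manip.sense();print(s["t"],s["tcp_pos"].round(4),abs(s["qd"]).max().round(3))
    c=manip.calibration("wrist");im=manip.snapshot("wrist")[:,:,::-1]
    cv2.imwrite(f"pics/{n}.png",im);pickle.dump(c,open(n+".pkl","wb"));return c,im
E
python3 -c "
from h import *
shot('w2')"
```

```text
2.75 [ 0.4371 -0.2186  0.2392] 0.026
```

Request:
send_rows([
  {"gripper":85,"travel":[0,-39,0],"rotation":[0,0,0]},
  {"gripper":85,"travel":[0,-39,0],"rotation":[0,0,0]},
  {"gripper":85,"travel":[0,-39,0],"rotation":[0,0,0]},
  {"gripper":85,"travel":[0,-39,0],"rotation":[0,0,0]},
  {"gripper":85,"travel":[0,-39,0],"rotation":[0,0,0]},
  {"gripper":85,"travel":[0,-39,0],"rotation":[0,0,0]},
  {"gripper":85,"travel":[0,-39,0],"rotation":[0,0,0]},
  {"gripper":85,"travel":[0,-39,0],"rotation":[0,0,0]},
  {"gripper":85,"travel":[0,0,0],"rotation":[0,0,0]},
  {"gripper":85,"travel":[0,0,0],"rotation":[0,0,0]},
  {"gripper":85,"travel":[0,0,0],"rotation":[0,0,0]},
])

```text
t: 3.72
tcp_pos: [0.4379, 0.0939, 0.2402]
tool_rot: [1.0, 0.0, 0.001, 0.0]
force: [-0.7, -0.5, 0.1]
finger_gap: 0.996
```

```bash
python3 -c "
from h import *
shot('w3')"
```

```text
3.7167 [0.4379 0.0939 0.2402] 0.043
```

Request:
send_rows([
  {"gripper":85,"travel":[-3,-35,0],"rotation":[0,0,0]},
  {"gripper":85,"travel":[-3,-35,0],"rotation":[0,0,0]},
  {"gripper":85,"travel":[-3,-35,0],"rotation":[0,0,0]},
  {"gripper":85,"travel":[-3,-35,0],"rotation":[0,0,0]},
  {"gripper":85,"travel":[-3,-35,0],"rotation":[0,0,0]},
  {"gripper":85,"travel":[-3,-35,0],"rotation":[0,0,0]},
  {"gripper":85,"travel":[0,0,0],"rotation":[0,0,0]},
  {"gripper":85,"travel":[0,0,0],"rotation":[0,0,0]},
  {"gripper":85,"travel":[0,0,0],"rotation":[0,0,0]},
])

```text
t: 4.52
tcp_pos: [0.421, 0.3018, 0.2392]
tool_rot: [1.0, -0.002, -0.0, 0.0]
force: [0.4, -0.7, 0.2]
finger_gap: 0.997
```

```bash
python3 - <<'E'
from h import *
c,im=shot('w4')
E=lambda n,p,w,h,f:cv2.resize(cv2.imread(f"pics/{n}.png")[p[1]:p[1]+h,p[0]:p[0]+w],None,fx=f,fy=f,interpolation=cv2.INTER_CUBIC)
# centres predicted
G=dict(long=('w2',(.459,-.306,.08)),square=('w2',(.607,-.135,.092)),small=('w3',(.606,.134,.058)),round=('w3',(.451,.044,.096)),stack=('w4',(.459,.302,.04)))
for k,(n,p) in G.items(): print(k,proj(pickle.load(open(n+'.pkl','rb')),p).round(0))
E
```

```text
4.5167 [0.421  0.3018 0.2392] 0.019
long [408. 171.]
square [219.  -4.]
small [278.  14.]
round [372. 183.]
stack [319. 151.]
```

```bash
python3 - <<'E'
from h import *
E=lambda n,x,y,w,h,f:cv2.resize(cv2.imread(f"pics/{n}.png")[y:y+h,x:x+w],None,fx=f,fy=f,interpolation=cv2.INTER_CUBIC)
a=E('w4',250,80,140,140,4) # 560x560
b=cv2.resize(E('w2',350,100,120,140,2),None,fx=1,fy=1) #240x280
c=E('w3',312,120,120,140,2)
cv2.imwrite("pics/comp1.png",np.hstack([a,np.vstack([b,c])]))
E
```

```text
(no output)
```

View pics/comp1.png

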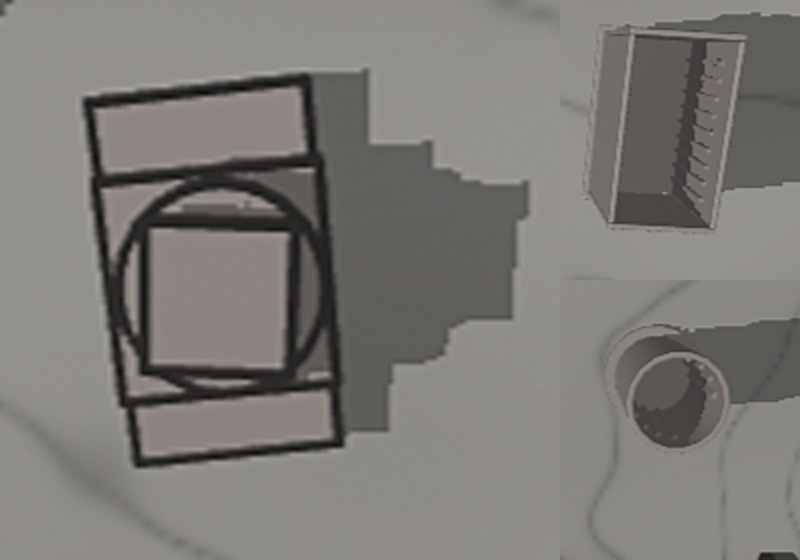

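The composite shows the four stacked lids clearly (small lid corners (142,221)–(295,377), disc centre (222,285), square corners (94,178)–(342,380), oblong (85,98)–(342,442)), plus the long jar's rim and the round jar's rim.

```bash
cat >> h.py <<'E'
def rect(c,P,z,names=""):
    q=np.array([ray(c,p,z) for p in P])*1000   # TL,TR,BR,BL
    ctr=q.mean(0); e=[q[1]-q[0],q[2]-q[1],q[2]-q[3],q[3]-q[0]]
    ang=lambda v:np.degrees(np.arctan2(v[1],v[0]))
    ah=(ang(e[0]),ang(e[2])); av=(ang(e[1]),ang(e[3]))
    f=lambda a:(a+45)%90-45
    print(names,ctr.round(1),"sides",[round(float(np.linalg.norm(v)),1) for v in e],"ang mod90",[round(float(f(a)),1) for a in ah+av])
    return ctr
E
python3 - <<'E'
from h import *
ld=lambda n:pickle.load(open(n+'.pkl','rb'))
m=lambda P:[(250+u/4-.375,80+v/4-.375) for u,v in P]
c=ld('w4')
rect(c,m([(142,221),(299,224),(295,377),(143,373)]),.064,"small")
print("round",ray(c,m([(222,285)])[0],.048)*1000, (ray(c,m([(115,285)])[0],.048)-ray(c,m([(330,285)])[0],.048))*1000)
rect(c,m([(94,178),(322,157),(342,380),(125,405)]),.032,"square")
rect(c,m([(85,98),(308,76),(342,442),(137,465)]),.016,"long")
rect(ld('w2'),[(350+(u-560)/2-.25,100+v/2-.25) for u,v in [(630,28),(745,37),(717,231),(610,226)]],.08,"jlong")
f=lambda u,v:ray(ld('w3'),(312+(u-560)/2-.25,120+(v-280)/2-.25),.096)*1000
print("jround",f(678,401),f(627,401)-f(729,401),f(678,351)-f(678,451))
E
```

```text
small [457.7 317.6] sides [40.0, 39.4, 40.1, 39.0] ang mod90 [-1.3, -1.8, -1.5, -1.6]
round [460.0861452  317.64074262] [ 0.27373763 58.39240526]
square [459.2 318.7] sides [63.6, 62.6, 63.8, 64.3] ang mod90 [4.8, 6.4, 5.6, 5.5]
long [459.3 320. ] sides [64.0, 107.1, 63.8, 108.4] ang mod90 [5.1, 6.3, 5.8, 5.8]
jlong [ 462.6 -305.4] sides [55.3, 97.1, 56.0, 98.5] ang mod90 [-4.4, -3.0, -2.5, -2.9]
jround [453.71828869  45.37823103] [2.47169031e-02 4.89203683e+01] [48.59725962  2.22742374]
```

Request:
send_rows([
  {"gripper":85,"travel":[12.3,-5.3,20],"rotation":[0,0,0]},
  {"gripper":85,"travel":[12.3,-5.3,20],"rotation":[0,0,0]},
  {"gripper":85,"travel":[12.3,-5.3,20],"rotation":[0,0,0]},
  {"gripper":85,"travel":[0,0,30],"rotation":[0,0,1.6]},
  {"gripper":85,"travel":[0,0,30],"rotation":[0,0,0]},
  {"gripper":85,"travel":[0,0,0],"rotation":[0,0,0]},
  {"gripper":85,"travel":[0,0,0],"rotation":[0,0,0]},
])

```text
t: 5.15
tcp_pos: [0.457, 0.317, 0.1183]
tool_rot: [1.0, -0.016, -0.002, 0.001]
force: [-0.2, -0.2, 0.5]
finger_gap: 0.995
```

```bash
python3 - <<'E'
from h import *
c,im=shot('w5')
cv2.imwrite("pics/w5b.png",cv2.resize(im[100:400,120:520],(800,600),interpolation=cv2.INTER_CUBIC))
E
```

```text
5.15 [0.457  0.317  0.1183] 0.053
```

View pics/w5b.png

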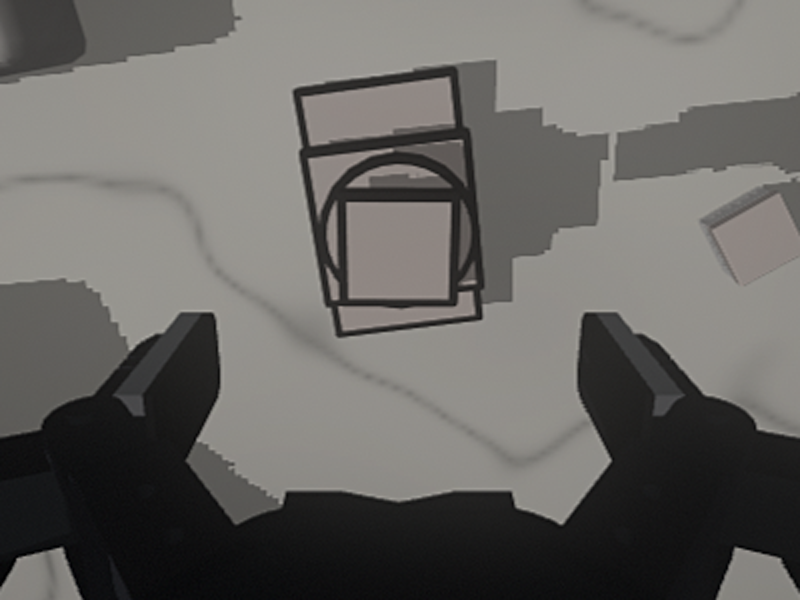

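The lid stack is centred between the fingers and the small lid's edges (crop (341,195)–(457,303)) are square to the tool, so I'll descend and grip.

Request:
send_rows([
  {"gripper":85,"travel":[1,0,30],"rotation":[0,0,0]},
  {"gripper":85,"travel":[0,0,25],"rotation":[0,0,0]},
  {"gripper":85,"travel":[0,0,14],"rotation":[0,0,0]},
  {"gripper":85,"travel":[0,0,0],"rotation":[0,0,0]},
  {"gripper":36,"travel":[0,0,0],"rotation":[0,0,0]},
  {"gripper":36,"travel":[0,0,0],"rotation":[0,0,0]},
  {"gripper":36,"travel":[0,0,0],"rotation":[0,0,0]},
  {"gripper":36,"travel":[0,0,0],"rotation":[0,0,0]},
  {"gripper":36,"travel":[0,0,0],"rotation":[0,0,0]},
  {"gripper":36,"travel":[0,0,0],"rotation":[0,0,0]},
  {"gripper":36,"travel":[0,0,0],"rotation":[0,0,0]},
  {"gripper":36,"travel":[0,0,0],"rotation":[0,0,0]},
], newtons=30)

```text
t: 6.2
tcp_pos: [0.4598, 0.3196, 0.0523]
tool_rot: [1.0, -0.015, 0.002, -0.001]
force: [-0.4, 0.5, 6.2]
finger_gap: 0.484
```

Request:
send_rows([
  {"gripper":36,"travel":[0,0,-2],"rotation":[0,0,0]},
  {"gripper":36,"travel":[0,0,-2],"rotation":[0,0,0]},
  {"gripper":36,"travel":[0,0,-4],"rotation":[0,0,0]},
  {"gripper":36,"travel":[0,0,-8],"rotation":[0,0,0]},
  {"gripper":36,"travel":[0,0,-20],"rotation":[0,0,0]},
  {"gripper":36,"travel":[0,0,-30],"rotation":[0,0,0]},
  {"gripper":36,"travel":[0,0,-40],"rotation":[0,0,0]},
  {"gripper":36,"travel":[0,0,0],"rotation":[0,0,0]},
  {"gripper":36,"travel":[0,0,0],"rotation":[0,0,0]},
])

```text
t: 6.95
tcp_pos: [0.4603, 0.32, 0.1594]
tool_rot: [1.0, -0.015, 0.003, -0.001]
force: [0.4, -0.3, -0.5]
finger_gap: 0.478
```

```bash
python3 - <<'E'
from h import *
c,im=shot('w6')
cv2.imwrite("pics/w6b.png",cv2.resize(im[60:400,120:520],(800,680),interpolation=cv2.INTER_CUBIC)[:600])
E
```

```text
6.95 [0.4603 0.32   0.1594] 0.054
```

View pics/w6b.png

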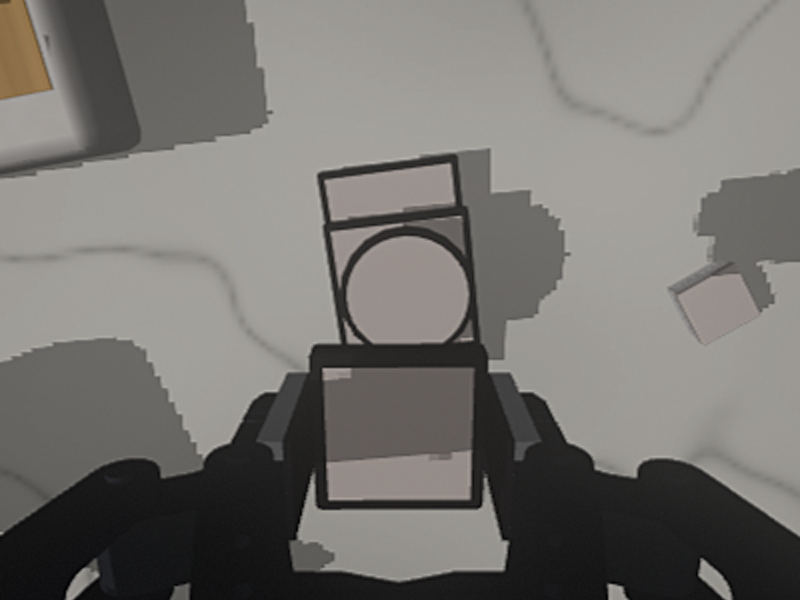

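The lid is held level and square between the pads (crop (310,347)–(488,508)), and the other three are undisturbed. Next, the small jar.

Request:
send_rows([
  {"gripper":36,"travel":[16.7,30.5,-1.7],"rotation":[0,0,0]},
  {"gripper":36,"travel":[16.7,30.5,-1.7],"rotation":[0,0,0]},
  {"gripper":36,"travel":[16.7,30.5,-1.7],"rotation":[0,0,0]},
  {"gripper":36,"travel":[16.7,30.5,-1.7],"rotation":[0,0,0]},
  {"gripper":36,"travel":[16.7,30.5,-1.7],"rotation":[0,0,0]},
  {"gripper":36,"travel":[16.7,30.5,-1.7],"rotation":[0,0,0]},
  {"gripper":36,"travel":[0,0,0],"rotation":[0,0,0]},
  {"gripper":36,"travel":[0,0,0],"rotation":[0,0,0]},
  {"gripper":36,"travel":[0,0,0],"rotation":[0,0,0]},
])

```text
t: 7.75
tcp_pos: [0.5516, 0.1332, 0.165]
tool_rot: [1.0, -0.016, -0.002, -0.0]
force: [0.5, -0.5, -0.4]
finger_gap: 0.481
```

```bash
python3 - <<'E'
from h import *
c,im=shot('w7')
cv2.imwrite("pics/w7b.png",cv2.resize(im[100:325,170:470],(800,600),interpolation=cv2.INTER_CUBIC))
E
```

```text
7.75 [0.5516 0.1332 0.165 ] 0.029
```

View pics/w7b.png

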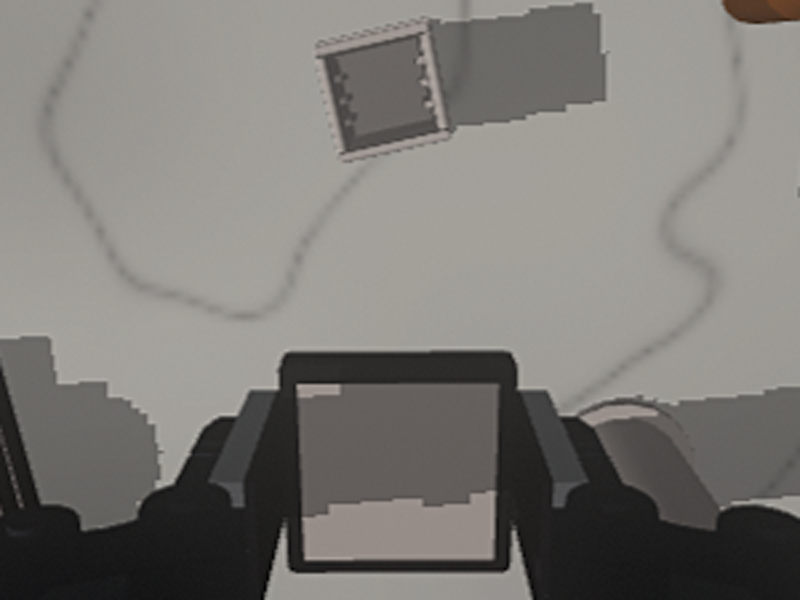

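The jar's rim is at crop (316,45), (430,20), (452,133), (343,160), turned about 12° to the tool; the lid in hand spans u 281–517, v 352–570.

```bash
cat >> h.py <<'E'
def world(tool_yaw,d): pass
def rel(p_xy,zrel,s):  # world xy (m) -> tool-frame xy mm
    M=R.from_quat(s["tool_rot"]).as_matrix(); d=np.array([*p_xy,s["tcp_pos"][2]+zrel])-s["tcp_pos"]
    return (M.T@d*1000).round(1)
E
python3 - <<'E'
from h import *
c=pickle.load(open('w7.pkl','rb'));s=manip.sense()
m=lambda P:[(170+u*.375-.3,100+v*.375-.3) for u,v in P]
ctr=rect(c,m([(316,45),(430,20),(452,133),(343,160)]),.058,"jar")
print("jar in tool",rel(ctr/1000,0,s),"tool yaw",np.degrees(R.from_quat(s["tool_rot"]).as_matrix()[:2,0]))
for h in (.009,.0117,.014):
  z=s["tcp_pos"][2]+h
  print(h,"minus-x edge",rel(ray(c,m([(399,570)])[0],z),h,s),"plus-x",rel(ray(c,m([(399,352)])[0],z-.008),h,s),"w",[rel(ray(c,m([(u,570)])[0],z),h,s)[1] for u in (288,510)])
E
```

```text
jar [611.6 136.4] sides [34.3, 33.4, 34.3, 34.6] ang mod90 [10.0, 12.0, 10.3, 10.4]
jar in tool [60.  -4.3 -0.2] tool yaw [57.26984658 -1.71040326]
0.009 minus-x edge [-24.3  -0.6  -8.9] plus-x [17.  -0.5 -9.1] w [np.float64(-21.8), np.float64(20.6)]
0.0117 minus-x edge [-22.4  -0.6 -11.6] plus-x [ 18.   -0.5 -11.8] w [np.float64(-21.3), np.float64(20.2)]
0.014 minus-x edge [-20.8  -0.6 -13.9] plus-x [ 18.9  -0.5 -14.1] w [np.float64(-21.0), np.float64(19.8)]
```

Request:
send_rows([
  {"gripper":36,"travel":[21,-1.5,0],"rotation":[0,0,0]},
  {"gripper":36,"travel":[21,-1.5,0],"rotation":[0,0,0]},
  {"gripper":36,"travel":[21,-1.5,0],"rotation":[0,0,0]},
  {"gripper":36,"travel":[0,0,20],"rotation":[0,0,-6.2]},
  {"gripper":36,"travel":[0,0,20],"rotation":[0,0,-6.2]},
  {"gripper":36,"travel":[0,0,20],"rotation":[0,0,0]},
  {"gripper":36,"travel":[0,0,15],"rotation":[0,0,0]},
  {"gripper":36,"travel":[0,0,0],"rotation":[0,0,0]},
  {"gripper":36,"travel":[0,0,0],"rotation":[0,0,0]},
  {"gripper":36,"travel":[0,0,0],"rotation":[0,0,0]},
])

```text
t: 8.63
tcp_pos: [0.6163, 0.1368, 0.0921]
tool_rot: [0.996, 0.094, 0.0, -0.0]
force: [0.5, 0.1, -0.1]
finger_gap: 0.477
```

```bash
cat >> h.py <<'E'
def yaw(s): m=R.from_quat(s["tool_rot"]).as_matrix(); return np.degrees(np.arctan2(m[1,0],m[0,0]))
E
python3 - <<'E'
from h import *
import time
s=manip.sense();print(s["tcp_pos"]*1000,yaw(s),s["force"])
y=np.radians(-1.71);M=np.array([[np.cos(y),np.sin(y)],[np.sin(y),-np.cos(y)]])
tgt=np.array([551.6,133.2])+M@[63,-4.5]
y=np.radians(yaw(s));M=np.array([[np.cos(y),np.sin(y)],[np.sin(y),-np.cos(y)]])
print(tgt, "remaining tool xy", M.T@(tgt-s["tcp_pos"][:2]*1000))
E
```

```text
[616.31137951 136.84599888  92.07142831] 10.74877750386856 [ 0.48610229  0.12996002 -0.11809562]
[614.70622718 135.81803192] remaining tool xy [-1.76870793  0.7105648 ]
```

Request:
send_rows([
  {"gripper":36,"travel":[-1,0.5,12],"rotation":[0,0,0]},
  {"gripper":36,"travel":[0,0,12],"rotation":[0,0,0]},
  {"gripper":36,"travel":[0,0,0],"rotation":[0,0,0]},
  {"gripper":36,"travel":[0,0,0],"rotation":[0,0,0]},
])

```text
t: 8.97
tcp_pos: [0.6145, 0.135, 0.0665]
tool_rot: [0.996, 0.093, -0.001, -0.0]
force: [-0.3, -0.2, -0.4]
finger_gap: 0.482
```

```bash
python3 - <<'E'
from h import *
s=manip.sense();print(s["tcp_pos"]*1000,yaw(s),s["force"])
c,im=shot('w8')
c2=manip.calibration("side");b=manip.snapshot("side")[:,:,::-1]
c3=manip.calibration("scene");d=manip.snapshot("scene")[:,:,::-1]
p=proj(c2,(.613,.136,.06)).astype(int);q=proj(c3,(.613,.136,.06)).astype(int);print(p,q)
f=lambda i,p,w:cv2.resize(i[p[1]-w:p[1]+w,p[0]-w:p[0]+w],(400,400),interpolation=cv2.INTER_CUBIC)
cv2.imwrite("pics/c8.png",np.hstack([f(b,p,30),f(d,q,30)]))
E
```

```text
[614.46435989 135.030995    66.49427849] 10.6560792075977 [-0.34625522 -0.18779606 -0.42050885]
8.9667 [0.6145 0.135  0.0665] 0.02
[280 236] [394 188]
```

View pics/c8.png

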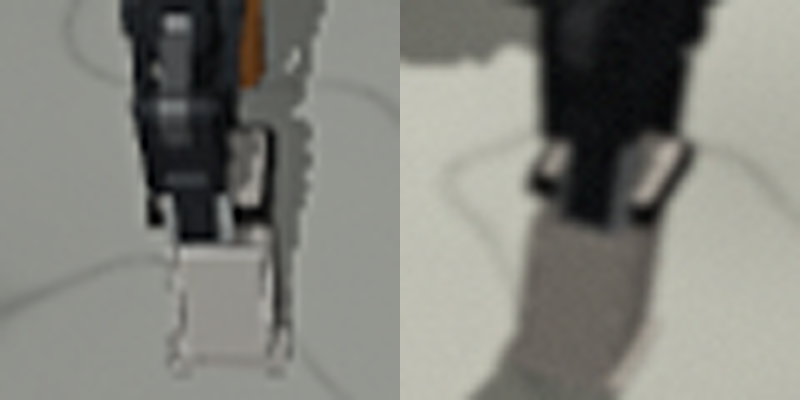

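Side crop: lid spans u≈150–272 above the jar at 175–275. Scene crop: lid corners at (530,185) and (692,150), jar top at 540–658. I'll check the offset against projected models.

```bash
cat >> h.py <<'E'
def box(cx,cy,z,w,l,yw):
    a=np.radians(yw);r=np.array([[np.cos(a),-np.sin(a)],[np.sin(a),np.cos(a)]])
    return [np.array([*(np.array([cx,cy])+r@np.array([i*w/2,j*l/2])),z]) for i,j in ((1,1),(1,-1),(-1,-1),(-1,1))]
E
python3 - <<'E'
from h import *
p=(280,236),(394,188)
for n,o,off in (("side",p[0],0),("scene",p[1],400)):
    c=manip.calibration(n);g=lambda P:[tuple(((proj(c,x)-np.array(o)+30)*6.667+[off,0]).round(0).astype(int).tolist()) for x in P]
    print(n,"jar rim",g(box(.6116,.1364,.058,.035,.035,10.7)),"\n foot",g(box(.6116,.1364,0,.041,.041,10.7)))
    print(" lid top",g(box(.6114,.1344,.0765,.042,.042,10.7)),"\n lid under",g(box(.6114,.1344,.0685,.042,.042,10.7)))
E
```

```text
side jar rim [(155, 246), (161, 174), (262, 172), (257, 245)] 
 foot [(158, 367), (165, 282), (279, 281), (274, 366)]
 lid top [(142, 211), (150, 125), (271, 123), (266, 209)] 
 lid under [(144, 228), (152, 141), (272, 140), (268, 226)]
scene jar rim [(671, 192), (635, 252), (529, 219), (568, 161)] 
 foot [(660, 330), (618, 401), (499, 362), (544, 293)]
 lid top [(690, 145), (646, 216), (516, 177), (564, 108)] 
 lid under [(686, 166), (642, 237), (514, 198), (561, 129)]
```

Both fixed cameras suggest the lid sits about 2.5 mm too far in +x, so I'll correct that and lower gently.

Request:
send_rows([
  {"gripper":36,"travel":[-2.5,-0.5,0],"rotation":[0,0,0]},
  {"gripper":36,"travel":[0,0,3],"rotation":[0,0,0]},
  {"gripper":36,"travel":[0,0,3],"rotation":[0,0,0]},
  {"gripper":36,"travel":[0,0,2],"rotation":[0,0,0]},
  {"gripper":36,"travel":[0,0,0],"rotation":[0,0,0]},
])

```text
t: 9.53
tcp_pos: [0.6125, 0.1351, 0.0589]
tool_rot: [0.996, 0.093, -0.001, -0.0]
force: [-0.0, -0.3, -0.8]
finger_gap: 0.478
```

Request:
send_rows([
  {"gripper":36,"travel":[0,0,1],"rotation":[0,0,0]},
  {"gripper":36,"travel":[0,0,0],"rotation":[0,0,0]},
])

```text
t: 9.7
tcp_pos: [0.6129, 0.1351, 0.0583]
tool_rot: [0.996, 0.093, -0.0, -0.0]
force: [-0.0, -1.6, -0.3]
finger_gap: 0.482
```

Request:
send_rows([
  {"gripper":36,"travel":[0,0,1],"rotation":[0,0,0]},
  {"gripper":36,"travel":[0,0,0],"rotation":[0,0,0]},
])

```text
t: 9.87
tcp_pos: [0.6128, 0.1351, 0.0574]
tool_rot: [0.996, 0.093, -0.0, 0.0]
force: [-0.9, -1.2, -1.5]
finger_gap: 0.476
```

Request:
send_rows([
  {"gripper":36,"travel":[0,0,1],"rotation":[0,0,0]},
  {"gripper":36,"travel":[0,0,0],"rotation":[0,0,0]},
])

```text
t: 10.03
tcp_pos: [0.6128, 0.1351, 0.0564]
tool_rot: [0.996, 0.093, -0.0, -0.0]
force: [0.4, -0.5, -0.4]
finger_gap: 0.485
```

Request:
send_rows([
  {"gripper":36,"travel":[0,0,1],"rotation":[0,0,0]},
  {"gripper":36,"travel":[0,0,0],"rotation":[0,0,0]},
])

```text
t: 10.2
tcp_pos: [0.6128, 0.1352, 0.0554]
tool_rot: [0.996, 0.093, -0.0, -0.0]
force: [0.2, -0.2, 0.1]
finger_gap: 0.482
```

Request:
send_rows([
  {"gripper":36,"travel":[0,0,1],"rotation":[0,0,0]},
  {"gripper":36,"travel":[0,0,0],"rotation":[0,0,0]},
])

```text
t: 10.37
tcp_pos: [0.6129, 0.1352, 0.0544]
tool_rot: [0.996, 0.093, 0.0, 0.0]
force: [-0.3, -0.0, 0.1]
finger_gap: 0.48
```

Request:
send_rows([
  {"gripper":36,"travel":[0,0,1],"rotation":[0,0,0]},
  {"gripper":36,"travel":[0,0,0],"rotation":[0,0,0]},
])

```text
t: 10.53
tcp_pos: [0.613, 0.1352, 0.0544]
tool_rot: [0.996, 0.093, 0.0, 0.0]
force: [-0.2, -0.2, 4.3]
finger_gap: 0.481
```

Request:
send_rows([
  {"gripper":36,"travel":[0,0,1],"rotation":[0,0,0]},
  {"gripper":36,"travel":[0,0,0],"rotation":[0,0,0]},
])

```text
t: 10.7
tcp_pos: [0.6131, 0.1352, 0.0544]
tool_rot: [0.996, 0.093, 0.0, 0.0]
force: [-2.1, 0.4, 10.1]
finger_gap: 0.482
```

Request:
send_rows([
  {"gripper":36,"travel":[0,0,1],"rotation":[0,0,0]},
  {"gripper":36,"travel":[0,0,0],"rotation":[0,0,0]},
])

```text
t: 10.87
tcp_pos: [0.6132, 0.1352, 0.0543]
tool_rot: [0.996, 0.093, 0.001, 0.0]
force: [-3.9, -0.8, 14.6]
finger_gap: 0.481
```

Seated: contact at TCP z 0.0544 with force rising about 5 N per mm. I'll relieve the pressure, open and lift.

Request:
send_rows([
  {"gripper":36,"travel":[0,0,-2.5],"rotation":[0,0,0]},
  {"gripper":36,"travel":[0,0,0],"rotation":[0,0,0]},
  {"gripper":48,"travel":[0,0,0],"rotation":[0,0,0]},
  {"gripper":60,"travel":[0,0,0],"rotation":[0,0,0]},
  {"gripper":85,"travel":[0,0,0],"rotation":[0,0,0]},
  {"gripper":85,"travel":[0,0,0],"rotation":[0,0,0]},
  {"gripper":85,"travel":[0,0,0],"rotation":[0,0,0]},
  {"gripper":85,"travel":[0,0,-20],"rotation":[0,0,0]},
  {"gripper":85,"travel":[-20,0,-40],"rotation":[0,0,0]},
  {"gripper":85,"travel":[-20,0,-40],"rotation":[0,0,0]},
  {"gripper":85,"travel":[0,0,0],"rotation":[0,0,0]},
  {"gripper":85,"travel":[0,0,0],"rotation":[0,0,0]},
])

```text
t: 11.87
tcp_pos: [0.5771, 0.1283, 0.151]
tool_rot: [0.996, 0.093, 0.002, 0.0]
force: [0.2, -0.3, -1.0]
finger_gap: 0.997
```

```bash
python3 - <<'E'
from h import *
s=manip.sense();print(yaw(s))
c,im=shot('w9')
p=proj(c,(.61,.135,.06)).astype(int);print(p)
x,y=max(p[0]-50,0),max(p[1]-60,0)
A=cv2.resize(im[y:y+120,x:x+100],(500,600),interpolation=cv2.INTER_CUBIC)
out=[]
for n in("side","scene"):
    k=manip.calibration(n);b=manip.snapshot(n)[:,:,::-1];p=proj(k,(.611,.136,.05)).astype(int);print(n,p)
    out.append(cv2.resize(b[p[1]-25:p[1]+25,p[0]-25:p[0]+25],(300,300),interpolation=cv2.INTER_CUBIC))
print(x,y);cv2.imwrite("pics/c9.png",np.hstack([A,np.vstack(out)]))
E
```

```text
10.663968095948396
11.8667 [0.5771 0.1283 0.151 ] 0.059
[319 170]
side [281 239]
scene [393 191]
269 110
```

View pics/c9.png

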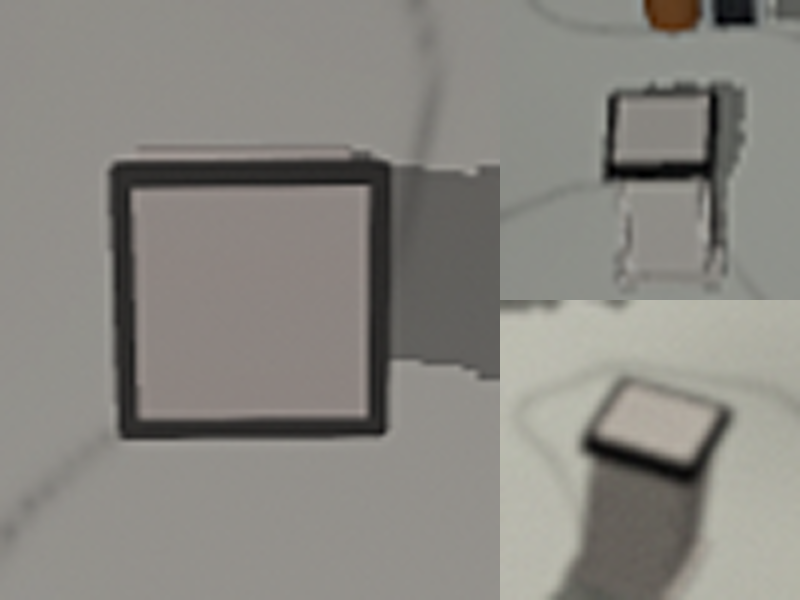

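```bash
python3 - <<'E'
from h import *
c=pickle.load(open('w9.pkl','rb'));s=manip.sense()
r=lambda u,v,z:rel(ray(c,(269+u/5-.4,110+v/5-.4),z),0,s)[:2]
print("lid+x",r(250,162,.058),"lid-x",r(250,437,.066),"lid y",r(113,175,.066),r(388,175,.066))
for z in(0,.004,.008): print("foot+x",z,r(252,147,z),r(135,148,z),r(370,148,z))
E
```

```text
lid+x [56.4 -1.2] lid-x [15.2 -1.2] lid y [ 55.  -21.4] [55.  19.2]
foot+x 0 [55.8 -0.8] [ 55.7 -22.9] [55.6 21.6]
foot+x 0.004 [56.  -0.8] [ 55.9 -22.6] [55.8 21.3]
foot+x 0.008 [56.2 -0.8] [ 56.1 -22.3] [56. 21.]
```

The wrist view shows the small lid seated square on its jar, with the jar's foot line (crop 135–370 at v=148) centred under it; the sums agree to about 0.5 mm. Next the round lid.

Request:
send_rows([
  {"gripper":85,"travel":[-13.3,-34.7,0],"rotation":[0,0,0]},
  {"gripper":85,"travel":[-13.3,-34.7,0],"rotation":[0,0,0]},
  {"gripper":85,"travel":[-13.3,-34.7,0],"rotation":[0,0,0]},
  {"gripper":85,"travel":[-13.3,-34.7,0],"rotation":[0,0,0]},
  {"gripper":85,"travel":[-13.3,-34.7,0],"rotation":[0,0,0]},
  {"gripper":85,"travel":[-13.3,-34.7,0],"rotation":[0,0,0]},
  {"gripper":85,"travel":[0,0,0],"rotation":[0,0,5]},
  {"gripper":85,"travel":[0,0,0],"rotation":[0,0,0]},
  {"gripper":85,"travel":[0,0,0],"rotation":[0,0,0]},
])

```text
t: 12.77
tcp_pos: [0.459, 0.3182, 0.1471]
tool_rot: [0.999, 0.051, -0.001, 0.001]
force: [-0.5, -0.1, 0.5]
finger_gap: 0.992
```

```bash
python3 - <<'E'
from h import *
s=manip.sense();print(s["tcp_pos"],yaw(s))
c=pickle.load(open('w6.pkl','rb'))
f=lambda u,v:ray(c,(120+u/2,60+v/2),.048)*1000
print(f(341,293),f(474,293),f(407,227),f(407,293))
c,im=shot('w10')
g=cv2.cvtColor(im,cv2.COLOR_BGR2GRAY)
# bright enclosed white faces: threshold dark rings
b=(g<75).astype(np.uint8); n,l,st,ce=cv2.connectedComponentsWithStats(1-b)
for i in range(1,n):
    if 300<st[i,4]<12000 and 150<st[i,0]<450: print(st[i],ce[i].round(1),rel(ray(c,ce[i],.048),0,s))
E
```

```text
[0.45898265 0.31820308 0.14713103] 5.837103132262203
[460.26344569 346.28464992] [458.50978722 288.46492426] [488.26613622 316.81052563] [459.39301808 317.58585463]
12.7667 [0.459  0.3182 0.1471] 0.033
[ 285  143   67   23 1526] [318.1 153.9] [45.  -1.7 -0.1]
[285 171  70  32 604] [313.8 178. ] [25.8 -5.2 -0.1]
[ 289  178   65   62 3129] [320.7 208.5] [0.2 0.4 0. ]
[287 238  62  13 664] [317.4 245. ] [-32.4  -2.4   0.1]
```

Request:
send_rows([
  {"gripper":85,"travel":[0,0,30],"rotation":[0,0,0]},
  {"gripper":85,"travel":[0,0,30],"rotation":[0,0,0]},
  {"gripper":85,"travel":[0,0,30],"rotation":[0,0,0]},
  {"gripper":85,"travel":[0,0,21],"rotation":[0,0,0]},
  {"gripper":85,"travel":[0,0,0],"rotation":[0,0,0]},
  {"gripper":54,"travel":[0,0,0],"rotation":[0,0,0]},
  {"gripper":54,"travel":[0,0,0],"rotation":[0,0,0]},
  {"gripper":54,"travel":[0,0,0],"rotation":[0,0,0]},
  {"gripper":54,"travel":[0,0,0],"rotation":[0,0,0]},
  {"gripper":54,"travel":[0,0,0],"rotation":[0,0,0]},
  {"gripper":54,"travel":[0,0,0],"rotation":[0,0,0]},
  {"gripper":54,"travel":[0,0,0],"rotation":[0,0,0]},
], newtons=30)

```text
t: 13.82
tcp_pos: [0.4604, 0.3184, 0.039]
tool_rot: [0.999, 0.05, 0.002, -0.0]
force: [0.8, -1.2, 7.3]
finger_gap: 0.674
```

Request:
send_rows([
  {"gripper":54,"travel":[0,0,-2],"rotation":[0,0,0]},
  {"gripper":54,"travel":[0,0,-2],"rotation":[0,0,0]},
  {"gripper":54,"travel":[0,0,-4],"rotation":[0,0,0]},
  {"gripper":54,"travel":[0,0,-8],"rotation":[0,0,0]},
  {"gripper":54,"travel":[0,0,-20],"rotation":[0,0,0]},
  {"gripper":54,"travel":[0,0,-30],"rotation":[0,0,0]},
  {"gripper":54,"travel":[0,0,-40],"rotation":[0,0,0]},
  {"gripper":54,"travel":[0,0,-30],"rotation":[0,0,0]},
  {"gripper":54,"travel":[0,0,-24],"rotation":[0,0,0]},
  {"gripper":54,"travel":[0,0,0],"rotation":[0,0,0]},
  {"gripper":54,"travel":[0,0,0],"rotation":[0,0,0]},
])

```text
t: 14.73
tcp_pos: [0.4599, 0.3185, 0.1996]
tool_rot: [0.999, 0.05, 0.002, -0.001]
force: [0.8, -0.1, -1.5]
finger_gap: 0.677
```

Request:
send_rows([
  {"gripper":54,"travel":[-9.4,33.4,0],"rotation":[0,0,0]},
  {"gripper":54,"travel":[-9.4,33.4,0],"rotation":[0,0,0]},
  {"gripper":54,"travel":[-9.4,33.4,0],"rotation":[0,0,0]},
  {"gripper":54,"travel":[-9.4,33.4,0],"rotation":[0,0,0]},
  {"gripper":54,"travel":[-9.4,33.4,0],"rotation":[0,0,0]},
  {"gripper":54,"travel":[-9.4,33.4,0],"rotation":[0,0,0]},
  {"gripper":54,"travel":[-9.4,33.4,0],"rotation":[0,0,0]},
  {"gripper":54,"travel":[-9.4,33.4,0],"rotation":[0,0,0]},
  {"gripper":54,"travel":[0,0,0],"rotation":[0,0,0]},
  {"gripper":54,"travel":[0,0,0],"rotation":[0,0,0]},
  {"gripper":54,"travel":[0,0,0],"rotation":[0,0,0]},
])

```text
t: 15.65
tcp_pos: [0.4101, 0.045, 0.1968]
tool_rot: [0.999, 0.049, -0.001, -0.0]
force: [-0.7, 0.1, -0.0]
finger_gap: 0.676
```

```bash
python3 - <<'E'
from h import *
s=manip.sense();print(yaw(s))
c,im=shot('w11')
cv2.imwrite("pics/w11b.png",cv2.resize(im[100:325,170:470],(800,600),interpolation=cv2.INTER_CUBIC))
E
```

```text
5.598736608569253
15.65 [0.4101 0.045  0.1968] 0.033
```

View pics/w11b.png

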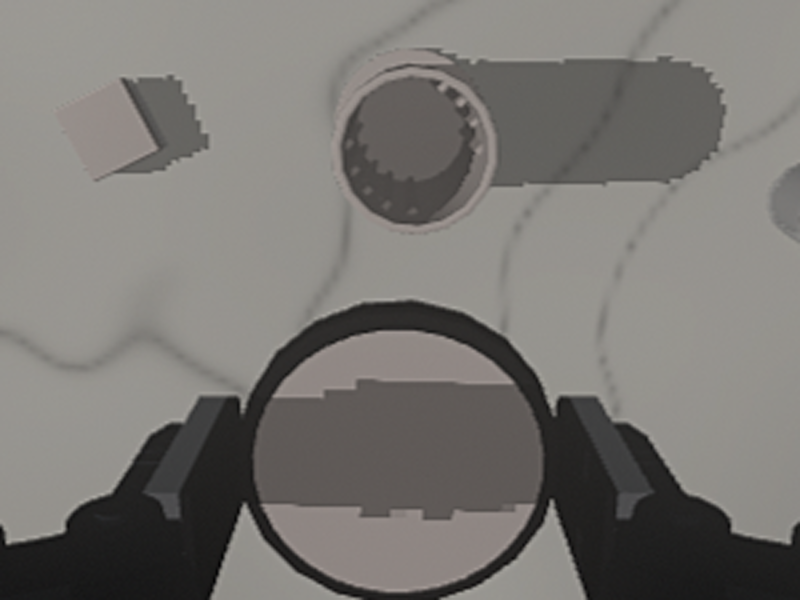

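The jar rim is a circle at (415,150) spanning u 334–497; the held disc's white face is centred at (399,461).

```bash
python3 - <<'E'
from h import *
c=pickle.load(open('w11.pkl','rb'));s=manip.sense()
r=lambda u,v,z:rel(ray(c,(170+u*.375-.3,100+v*.375-.3),z),0,s)[:2]
print("rim",r(415.5,150,.096),"top/bot",r(415.5,66,.096),r(415.5,234,.096),"L/R",r(334,150,.096),r(497,150,.096))
for h in(.006,.009,.012):
  z=s["tcp_pos"][2]+h;print(h,"face",r(399,331,z),r(399,592,z),r(253,461,z),r(545,461,z))
  print("outer bottom",r(399,600,z), "front under",r(399,300,z-.008))
E
```

```text
rim [42.9  4.6] top/bot [67.1  4.5] [17.3  4.6] L/R [ 43.  -19.8] [42.9 28.9]
0.006 face [22.6 -0.5] [-31.7  -0.6] [ -3.1 -27.9] [-3.2 26.8]
outer bottom [-33.5  -0.7] front under [25.9 -0.5]
0.009 face [23.6 -0.5] [-29.5  -0.6] [ -1.5 -27.3] [-1.6 26.2]
outer bottom [-31.3  -0.6] front under [26.9 -0.5]
0.012 face [24.6 -0.5] [-27.3  -0.6] [  0.1 -26.7] [-0.  25.6]
outer bottom [-29.   -0.6] front under [27.8 -0.5]
```

Request:
send_rows([
  {"gripper":54,"travel":[21,2.4,0],"rotation":[0,0,0]},
  {"gripper":54,"travel":[21,2.4,10],"rotation":[0,0,0]},
  {"gripper":54,"travel":[0,0,30],"rotation":[0,0,0]},
  {"gripper":54,"travel":[0,0,30],"rotation":[0,0,0]},
  {"gripper":54,"travel":[0,0,16],"rotation":[0,0,0]},
  {"gripper":54,"travel":[0,0,0],"rotation":[0,0,0]},
  {"gripper":54,"travel":[0,0,0],"rotation":[0,0,0]},
])

```text
t: 16.28
tcp_pos: [0.4524, 0.0456, 0.1107]
tool_rot: [0.999, 0.051, -0.001, -0.0]
force: [0.5, -0.3, -0.3]
finger_gap: 0.676
```

Request:
send_rows([
  {"gripper":54,"travel":[0,0,3],"rotation":[0,0,0]},
  {"gripper":54,"travel":[0,0,3],"rotation":[0,0,0]},
  {"gripper":54,"travel":[0,0,0],"rotation":[0,0,0]},
])

```text
t: 16.53
tcp_pos: [0.4536, 0.0444, 0.1062]
tool_rot: [0.999, 0.05, 0.001, 0.0]
force: [0.1, -0.4, -0.2]
finger_gap: 0.678
```

Request:
send_rows([
  {"gripper":54,"travel":[0,0,1.5],"rotation":[0,0,0]},
  {"gripper":54,"travel":[0,0,1.5],"rotation":[0,0,0]},
  {"gripper":54,"travel":[0,0,0],"rotation":[0,0,0]},
])

```text
t: 16.78
tcp_pos: [0.4532, 0.0441, 0.1028]
tool_rot: [0.999, 0.049, 0.0, 0.0]
force: [0.5, -0.2, -0.9]
finger_gap: 0.675
```

Request:
send_rows([
  {"gripper":54,"travel":[0,0,2],"rotation":[0,0,0]},
  {"gripper":54,"travel":[0,0,2],"rotation":[0,0,0]},
  {"gripper":54,"travel":[0,0,0],"rotation":[0,0,0]},
])

```text
t: 17.03
tcp_pos: [0.4529, 0.0441, 0.0983]
tool_rot: [0.999, 0.049, -0.0, -0.0]
force: [0.1, 0.2, 0.2]
finger_gap: 0.679
```

Request:
send_rows([
  {"gripper":54,"travel":[0,0,1.5],"rotation":[0,0,0]},
  {"gripper":54,"travel":[0,0,0],"rotation":[0,0,0]},
])

```text
t: 17.2
tcp_pos: [0.453, 0.0441, 0.0968]
tool_rot: [0.999, 0.049, -0.0, -0.0]
force: [0.4, 0.5, -1.6]
finger_gap: 0.678
```

Request:
send_rows([
  {"gripper":54,"travel":[0,0,1.5],"rotation":[0,0,0]},
  {"gripper":54,"travel":[0,0,0],"rotation":[0,0,0]},
])

```text
t: 17.37
tcp_pos: [0.453, 0.0441, 0.0953]
tool_rot: [0.999, 0.049, -0.0, -0.0]
force: [0.0, -0.1, -0.0]
finger_gap: 0.676
```

Request:
send_rows([
  {"gripper":54,"travel":[0,0,1],"rotation":[0,0,0]},
  {"gripper":54,"travel":[0,0,0],"rotation":[0,0,0]},
])

```text
t: 17.53
tcp_pos: [0.4531, 0.0441, 0.095]
tool_rot: [0.999, 0.049, 0.0, -0.0]
force: [-1.4, -0.7, 5.5]
finger_gap: 0.686
```

Seated at TCP z 0.095, as predicted. Now releasing.

Request:
send_rows([
  {"gripper":54,"travel":[0,0,-0.8],"rotation":[0,0,0]},
  {"gripper":54,"travel":[0,0,0],"rotation":[0,0,0]},
  {"gripper":66,"travel":[0,0,0],"rotation":[0,0,0]},
  {"gripper":75,"travel":[0,0,0],"rotation":[0,0,0]},
  {"gripper":85,"travel":[0,0,0],"rotation":[0,0,0]},
  {"gripper":85,"travel":[0,0,0],"rotation":[0,0,0]},
  {"gripper":85,"travel":[0,0,-15],"rotation":[0,0,0]},
  {"gripper":85,"travel":[0,0,-35],"rotation":[0,0,0]},
  {"gripper":85,"travel":[-20,0,-40],"rotation":[0,0,0]},
  {"gripper":85,"travel":[-20,0,0],"rotation":[0,0,0]},
  {"gripper":85,"travel":[0,0,0],"rotation":[0,0,0]},
  {"gripper":85,"travel":[0,0,0],"rotation":[0,0,0]},
])

```text
t: 18.53
tcp_pos: [0.414, 0.0404, 0.1828]
tool_rot: [0.999, 0.049, 0.0, -0.0]
force: [0.2, 0.0, -0.7]
finger_gap: 0.999
```

```bash
python3 - <<'E'
from h import *
s=manip.sense();print(yaw(s))
c,im=shot('w12')
for n in("side","scene"): cv2.imwrite(f"pics/{n}12.png",manip.snapshot(n)[:,:,::-1])
g=cv2.cvtColor(im,cv2.COLOR_BGR2GRAY)
n,l,st,ce=cv2.connectedComponentsWithStats((g>=75).astype(np.uint8))
for i in range(1,n):
    if 300<st[i,4]<12000 and 150<st[i,0]<450: print(st[i],ce[i].round(1),rel(ray(c,ce[i],.104),0,s), ray(c,ce[i],.104))
# delta to stack
t=np.array([459,319])-s["tcp_pos"][:2]*1000;M=R.from_quat(s["tool_rot"]).as_matrix()[:2,:2];print(M.T@t)
E
```

```text
5.639397813587815
18.5333 [0.414  0.0404 0.1828] 0.041
[ 283  131   73   72 4164] [319.2 166.5] [38.1 -0.9  0. ] [0.4518756  0.04511696]
[  72.13597493 -272.80096985]
```

Lid on the round jar measures (451.9, 45.1) against the jar's (452.5, 44.5), so it's good. On to the square lid.

Request:
send_rows([
  {"gripper":85,"travel":[9,-34.1,0],"rotation":[0,0,0]},
  {"gripper":85,"travel":[9,-34.1,0],"rotation":[0,0,0]},
  {"gripper":85,"travel":[9,-34.1,0],"rotation":[0,0,0]},
  {"gripper":85,"travel":[9,-34.1,0],"rotation":[0,0,0]},
  {"gripper":85,"travel":[9,-34.1,9],"rotation":[0,0,0]},
  {"gripper":85,"travel":[9,-34.1,9],"rotation":[0,0,0]},
  {"gripper":85,"travel":[9,-34.1,9],"rotation":[0,0,0]},
  {"gripper":85,"travel":[9,-34.1,9],"rotation":[0,0,0]},
  {"gripper":85,"travel":[0,0,0],"rotation":[0,0,0]},
  {"gripper":85,"travel":[0,0,0],"rotation":[0,0,0]},
  {"gripper":85,"travel":[0,0,0],"rotation":[0,0,0]},
])

```text
t: 19.6
tcp_pos: [0.4589, 0.3186, 0.1453]
tool_rot: [0.999, 0.05, -0.001, 0.001]
force: [1.0, 0.0, 0.1]
finger_gap: 0.994
```

```bash
cat >> h.py <<'E'
def faces(c,im,s,z,lo=150,hi=450,amin=300,amax=20000,th=75):
    g=cv2.cvtColor(np.ascontiguousarray(im),cv2.COLOR_BGR2GRAY)
    n,l,st,ce=cv2.connectedComponentsWithStats((g>=th).astype(np.uint8))
    for i in range(1,n):
        if amin<st[i,4]<amax and lo<st[i,0]<hi:
            k=max(cv2.findContours((l==i).astype(np.uint8),cv2.RETR_EXTERNAL,cv2.CHAIN_APPROX_NONE)[0],key=cv2.contourArea)
            P=np.array([ray(c,p,z) for p in k[:,0]],np.float32)*1000
            r=cv2.minAreaRect(P.reshape(-1,1,2)); print(st[i],"world rect",np.round(r[0],1),np.round(r[1],1),round(r[2],1),"tool",rel(np.array(r[0])/1000,0,s)[:2])
E
python3 - <<'E'
from h import *
s=manip.sense();print(s["tcp_pos"],yaw(s))
c,im=shot('w13');faces(c,im,s,.032)
print("as long"); faces(c,im,s,.016)
E
```

```text
[0.45892156 0.3185998  0.14533176] 5.707380608608686
19.6 [0.4589 0.3186 0.1453] 0.028
[ 285  143   68   23 1547] world rect [501.9 324.4] [18.2 56.1] 5.7 tool [43.3 -1.5]
[ 285  171   70   66 4504] world rect [458.5 319.4] [58.9 60. ] 5.6 tool [-0.3 -0.8]
[288 239  62  13 758] world rect [420.4 316.2] [11.8 55.8] 5.6 tool [-38.6  -1.5]
as long
[ 285  143   68   23 1547] world rect [500.2 324.3] [19.3 59.6] 5.7 tool [41.7 -1.5]
[ 285  171   70   66 4504] world rect [454.2 318.9] [62.6 63.7] 5.6 tool [-4.7 -0.8]
[288 239  62  13 758] world rect [413.7 315.5] [12.5 59.3] 5.6 tool [-45.3  -1.5]
```

Request:
send_rows([
  {"gripper":85,"travel":[0,-0.8,35],"rotation":[0,0,0]},
  {"gripper":85,"travel":[0,0,35],"rotation":[0,0,0]},
  {"gripper":85,"travel":[0,0,30],"rotation":[0,0,0]},
  {"gripper":85,"travel":[0,0,24],"rotation":[0,0,0]},
  {"gripper":85,"travel":[0,0,0],"rotation":[0,0,0]},
  {"gripper":60,"travel":[0,0,0],"rotation":[0,0,0]},
  {"gripper":60,"travel":[0,0,0],"rotation":[0,0,0]},
  {"gripper":60,"travel":[0,0,0],"rotation":[0,0,0]},
  {"gripper":60,"travel":[0,0,0],"rotation":[0,0,0]},
  {"gripper":60,"travel":[0,0,0],"rotation":[0,0,0]},
  {"gripper":60,"travel":[0,0,0],"rotation":[0,0,0]},
], newtons=30)

```text
t: 20.57
tcp_pos: [0.4604, 0.3201, 0.0242]
tool_rot: [0.999, 0.05, 0.002, -0.0]
force: [0.2, -0.1, 6.3]
finger_gap: 0.748
```

Request:
send_rows([
  {"gripper":60,"travel":[0,0,-2],"rotation":[0,0,0]},
  {"gripper":60,"travel":[0,0,-2],"rotation":[0,0,0]},
  {"gripper":60,"travel":[0,0,-4],"rotation":[0,0,0]},
  {"gripper":60,"travel":[0,0,-8],"rotation":[0,0,0]},
  {"gripper":60,"travel":[0,0,-20],"rotation":[0,0,0]},
  {"gripper":60,"travel":[0,0,-30],"rotation":[0,0,0]},
  {"gripper":60,"travel":[0,0,-40],"rotation":[0,0,0]},
  {"gripper":60,"travel":[0,0,-40],"rotation":[0,0,0]},
  {"gripper":60,"travel":[0,0,-34],"rotation":[0,0,0]},
  {"gripper":60,"travel":[0,0,0],"rotation":[0,0,0]},
  {"gripper":60,"travel":[0,0,0],"rotation":[0,0,0]},
])

```text
t: 21.48
tcp_pos: [0.4605, 0.3203, 0.2056]
tool_rot: [0.999, 0.05, 0.003, -0.001]
force: [0.2, 0.3, -1.7]
finger_gap: 0.748
```

Request:
send_rows([
  {"gripper":60,"travel":[4.2,38.9,0],"rotation":[0,0,0]},
  {"gripper":60,"travel":[4.2,38.9,0],"rotation":[0,0,0]},
  {"gripper":60,"travel":[4.2,38.9,0],"rotation":[0,0,0]},
  {"gripper":60,"travel":[4.2,38.9,0],"rotation":[0,0,0]},
  {"gripper":60,"travel":[4.2,38.9,0],"rotation":[0,0,0]},
  {"gripper":60,"travel":[4.2,38.9,0],"rotation":[0,0,0]},
  {"gripper":60,"travel":[4.2,38.9,0],"rotation":[0,0,0]},
  {"gripper":60,"travel":[4.2,38.9,0],"rotation":[0,0,0]},
  {"gripper":60,"travel":[4.2,38.9,0],"rotation":[0,0,0]},
  {"gripper":60,"travel":[4.2,38.9,0],"rotation":[0,0,0]},
  {"gripper":60,"travel":[4.2,38.9,0],"rotation":[0,0,0]},
  {"gripper":60,"travel":[4.2,38.9,0],"rotation":[0,0,0]},
])

```text
t: 22.48
tcp_pos: [0.5541, -0.1412, 0.2006]
tool_rot: [0.999, 0.049, -0.002, -0.001]
force: [0.3, 0.6, -1.3]
finger_gap: 0.755
```

Request:
send_rows([
  {"gripper":60,"travel":[0,0,0],"rotation":[0,0,0]},
  {"gripper":60,"travel":[0,0,0],"rotation":[0,0,0]},
  {"gripper":60,"travel":[0,0,0],"rotation":[0,0,0]},
])

```text
t: 22.73
tcp_pos: [0.5539, -0.1391, 0.2009]
tool_rot: [0.999, 0.049, -0.002, -0.001]
force: [-0.1, 0.5, -0.4]
finger_gap: 0.749
```

```bash
python3 - <<'E'
from h import *
s=manip.sense();print(yaw(s))
c,im=shot('w14')
cv2.imwrite("pics/w14b.png",cv2.resize(im[75:300,170:470],(800,600),interpolation=cv2.INTER_CUBIC))
E
```

```text
5.6085472776189444
22.7333 [ 0.5539 -0.1391  0.2009] 0.03
```

View pics/w14b.png

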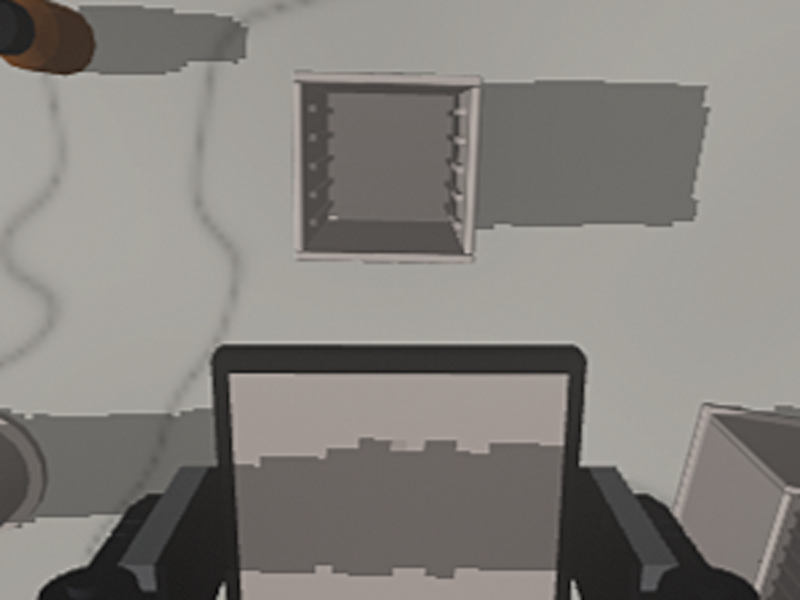

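The square jar's rim is at crop (294,74), (480,79), (473,260), (296,257), almost in line with the held lid.

```bash
python3 - <<'E'
from h import *
c=pickle.load(open('w14.pkl','rb'));s=manip.sense()
m=lambda P:[(170+u*.375-.3,75+v*.375-.3) for u,v in P]
ctr=rect(c,m([(294,74),(480,79),(473,260),(296,257)]),.092,"outer")
print(rel(ctr/1000,0,s))
ctr=rect(c,m([(304,83),(470,86),(465,252),(304,249)]),.092,"inner");print(rel(ctr/1000,0,s),yaw(s))
E
```

```text
outer [ 609.3 -128.5] sides [54.8, 53.7, 55.4, 54.2] ang mod90 [4.1, 4.6, 4.8, 4.2]
[55.9 -4.4 -0.2]
inner [ 609.4 -128.5] sides [49.0, 49.2, 50.2, 49.2] ang mod90 [4.6, 4.5, 5.2, 3.7]
[56.1 -4.4 -0.2] 5.6867214467892495
```

Request:
send_rows([
  {"gripper":60,"travel":[28,-2.15,0],"rotation":[0,0,0]},
  {"gripper":60,"travel":[28,-2.15,10],"rotation":[0,0,1.2]},
  {"gripper":60,"travel":[0,0,30],"rotation":[0,0,0]},
  {"gripper":60,"travel":[0,0,30],"rotation":[0,0,0]},
  {"gripper":60,"travel":[0,0,23],"rotation":[0,0,0]},
  {"gripper":60,"travel":[0,0,0],"rotation":[0,0,0]},
  {"gripper":60,"travel":[0,0,0],"rotation":[0,0,0]},
  {"gripper":60,"travel":[0,0,0],"rotation":[0,0,0]},
])

```text
t: 23.45
tcp_pos: [0.6115, -0.1292, 0.1107]
tool_rot: [0.999, 0.04, 0.001, 0.0]
force: [0.6, -1.3, -0.5]
finger_gap: 0.75
```

Request:
send_rows([
  {"gripper":60,"travel":[0,0,3],"rotation":[0,0,0]},
  {"gripper":60,"travel":[0,0,3],"rotation":[0,0,0]},
  {"gripper":60,"travel":[0,0,0],"rotation":[0,0,0]},
])

```text
t: 23.7
tcp_pos: [0.6111, -0.1302, 0.1045]
tool_rot: [0.999, 0.039, 0.001, 0.0]
force: [-0.3, 0.6, -0.6]
finger_gap: 0.749
```

Request:
send_rows([
  {"gripper":60,"travel":[0,0,1.5],"rotation":[0,0,0]},
  {"gripper":60,"travel":[0,0,1.5],"rotation":[0,0,0]},
  {"gripper":60,"travel":[0,0,0],"rotation":[0,0,0]},
])

```text
t: 23.95
tcp_pos: [0.6107, -0.1301, 0.1006]
tool_rot: [0.999, 0.039, -0.0, -0.0]
force: [0.2, 0.7, -0.9]
finger_gap: 0.746
```

Request:
send_rows([
  {"gripper":60,"travel":[-0.7,-0.8,0],"rotation":[0,0,0]},
  {"gripper":60,"travel":[0,0,2],"rotation":[0,0,0]},
  {"gripper":60,"travel":[0,0,2],"rotation":[0,0,0]},
  {"gripper":60,"travel":[0,0,0],"rotation":[0,0,0]},
])

```text
t: 24.28
tcp_pos: [0.6097, -0.1292, 0.0961]
tool_rot: [0.999, 0.039, -0.0, -0.0]
force: [-1.1, 0.3, -1.0]
finger_gap: 0.747
```

Request:
send_rows([
  {"gripper":60,"travel":[0,0,1.5],"rotation":[0,0,0]},
  {"gripper":60,"travel":[0,0,0],"rotation":[0,0,0]},
])

```text
t: 24.45
tcp_pos: [0.6099, -0.1293, 0.0948]
tool_rot: [0.999, 0.039, -0.0, -0.0]
force: [-0.3, -0.6, -0.9]
finger_gap: 0.749
```

Request:
send_rows([
  {"gripper":60,"travel":[0,0,1.5],"rotation":[0,0,0]},
  {"gripper":60,"travel":[0,0,0],"rotation":[0,0,0]},
])

```text
t: 24.62
tcp_pos: [0.61, -0.1293, 0.0934]
tool_rot: [0.999, 0.039, -0.0, -0.0]
force: [-0.2, 0.0, 0.2]
finger_gap: 0.75
```

Request:
send_rows([
  {"gripper":60,"travel":[0,0,1],"rotation":[0,0,0]},
  {"gripper":60,"travel":[0,0,0],"rotation":[0,0,0]},
])

```text
t: 24.78
tcp_pos: [0.61, -0.1293, 0.0925]
tool_rot: [0.999, 0.039, -0.0, -0.0]
force: [0.9, 0.2, -0.7]
finger_gap: 0.745
```

Request:
send_rows([
  {"gripper":60,"travel":[0,0,1],"rotation":[0,0,0]},
  {"gripper":60,"travel":[0,0,0],"rotation":[0,0,0]},
])

```text
t: 24.95
tcp_pos: [0.6101, -0.1293, 0.0923]
tool_rot: [0.999, 0.039, 0.0, 0.0]
force: [-0.3, 0.2, 2.4]
finger_gap: 0.748
```

Contact at 0.0923, as predicted. One more half-millimetre, then relieve, release and retreat.

Request:
send_rows([
  {"gripper":60,"travel":[0,0,0.8],"rotation":[0,0,0]},
  {"gripper":60,"travel":[0,0,0],"rotation":[0,0,0]},
  {"gripper":60,"travel":[0,0,-1],"rotation":[0,0,0]},
  {"gripper":72,"travel":[0,0,0],"rotation":[0,0,0]},
  {"gripper":85,"travel":[0,0,0],"rotation":[0,0,0]},
  {"gripper":85,"travel":[0,0,0],"rotation":[0,0,0]},
  {"gripper":85,"travel":[0,0,0],"rotation":[0,0,0]},
  {"gripper":85,"travel":[0,0,-15],"rotation":[0,0,0]},
  {"gripper":85,"travel":[0,0,-35],"rotation":[0,0,0]},
  {"gripper":85,"travel":[-20,0,-40],"rotation":[0,0,0]},
  {"gripper":85,"travel":[-20,0,0],"rotation":[0,0,0]},
  {"gripper":85,"travel":[0,0,0],"rotation":[0,0,0]},
])

```text
t: 25.95
tcp_pos: [0.5695, -0.1323, 0.1811]
tool_rot: [0.999, 0.039, 0.0, 0.0]
force: [-0.1, 0.6, -0.8]
finger_gap: 0.997
```

Request:
send_rows([
  {"gripper":85,"travel":[0,0,0],"rotation":[0,0,0]},
  {"gripper":85,"travel":[0,0,0],"rotation":[0,0,0]},
])

```text
t: 26.12
tcp_pos: [0.5717, -0.1323, 0.1784]
tool_rot: [0.999, 0.039, -0.0, -0.0]
force: [-0.1, -0.8, 0.3]
finger_gap: 0.992
```

```bash
python3 - <<'E'
from h import *
s=manip.sense();print(yaw(s))
c,im=shot('w15')
faces(c,im,s,.100)
t=np.array([459,319])-s["tcp_pos"][:2]*1000;M=R.from_quat(s["tool_rot"]).as_matrix()[:2,:2];print(M.T@t)
E
```

```text
4.445645782321575
26.1167 [ 0.5717 -0.1323  0.1784] 0.018
[ 277  126   85   82 6707] world rect [ 608.6 -128.4] [59.3 59.8] 4.4 tool [37.1 -1. ]
[ -77.42872689 -458.65081567]
```

The square lid reads (608.6, −128.4) at 4.4° against the jar's (609.3, −128.5) at 4.4°. Now the long lid.

Request:
send_rows([
  {"gripper":85,"travel":[-6.5,-38.2,0],"rotation":[0,0,0]},
  {"gripper":85,"travel":[-6.5,-38.2,0],"rotation":[0,0,0]},
  {"gripper":85,"travel":[-6.5,-38.2,0],"rotation":[0,0,0]},
  {"gripper":85,"travel":[-6.5,-38.2,0],"rotation":[0,0,0]},
  {"gripper":85,"travel":[-6.5,-38.2,0],"rotation":[0,0,0]},
  {"gripper":85,"travel":[-6.5,-38.2,0],"rotation":[0,0,0]},
  {"gripper":85,"travel":[-6.5,-38.2,0],"rotation":[0,0,0]},
  {"gripper":85,"travel":[-6.5,-38.2,0],"rotation":[0,0,0]},
  {"gripper":85,"travel":[-6.5,-38.2,0],"rotation":[0,0,0]},
  {"gripper":85,"travel":[-6.5,-38.2,0],"rotation":[0,0,0]},
  {"gripper":85,"travel":[-6.5,-38.2,0],"rotation":[0,0,0]},
  {"gripper":85,"travel":[-6.5,-38.2,0],"rotation":[0,0,0]},
])

```text
t: 27.17
tcp_pos: [0.4576, 0.3209, 0.1779]
tool_rot: [0.999, 0.039, -0.001, 0.0]
force: [1.2, -0.4, 0.1]
finger_gap: 0.994
```

Request:
send_rows([
  {"gripper":85,"travel":[0,0,20],"rotation":[0,0,-1.3]},
  {"gripper":85,"travel":[0,0,15],"rotation":[0,0,0]},
  {"gripper":85,"travel":[0,0,0],"rotation":[0,0,0]},
  {"gripper":85,"travel":[0,0,0],"rotation":[0,0,0]},
  {"gripper":85,"travel":[0,0,0],"rotation":[0,0,0]},
])

```text
t: 27.58
tcp_pos: [0.4587, 0.3187, 0.1439]
tool_rot: [0.999, 0.05, -0.0, 0.0]
force: [0.2, 0.4, 0.2]
finger_gap: 0.993
```

```bash
python3 - <<'E'
from h import *
s=manip.sense();print(yaw(s))
c,im=shot('w16');faces(c,im,s,.016)
E
```

```text
5.736346792378401
27.5833 [0.4587 0.3187 0.1439] 0.02
[ 285  143   68  110 7167] world rect [458.6 320.2] [103.4  59.9] 5.7 tool [ 0.  -1.5]
```

Request:
send_rows([
  {"gripper":85,"travel":[0,-1.2,35],"rotation":[0,0,0]},
  {"gripper":85,"travel":[0,0,35],"rotation":[0,0,0]},
  {"gripper":85,"travel":[0,0,35],"rotation":[0,0,0]},
  {"gripper":85,"travel":[0,0,25],"rotation":[0,0,0]},
  {"gripper":85,"travel":[0,0,8],"rotation":[0,0,0]},
  {"gripper":85,"travel":[0,0,0],"rotation":[0,0,0]},
  {"gripper":60,"travel":[0,0,0],"rotation":[0,0,0]},
  {"gripper":60,"travel":[0,0,0],"rotation":[0,0,0]},
  {"gripper":60,"travel":[0,0,0],"rotation":[0,0,0]},
  {"gripper":60,"travel":[0,0,0],"rotation":[0,0,0]},
  {"gripper":60,"travel":[0,0,0],"rotation":[0,0,0]},
  {"gripper":60,"travel":[0,0,0],"rotation":[0,0,0]},
], newtons=40)

```text
t: 28.63
tcp_pos: [0.4596, 0.3203, 0.0086]
tool_rot: [0.999, 0.05, 0.002, -0.001]
force: [-0.1, -1.1, 7.3]
finger_gap: 0.745
```

Request:
send_rows([
  {"gripper":60,"travel":[0,0,-2],"rotation":[0,0,0]},
  {"gripper":60,"travel":[0,0,-2],"rotation":[0,0,0]},
  {"gripper":60,"travel":[0,0,-4],"rotation":[0,0,0]},
  {"gripper":60,"travel":[0,0,-8],"rotation":[0,0,0]},
  {"gripper":60,"travel":[0,0,-20],"rotation":[0,0,0]},
  {"gripper":60,"travel":[0,0,-30],"rotation":[0,0,0]},
  {"gripper":60,"travel":[0,0,-40],"rotation":[0,0,0]},
  {"gripper":60,"travel":[0,0,-40],"rotation":[0,0,0]},
  {"gripper":60,"travel":[0,0,-40],"rotation":[0,0,0]},
  {"gripper":60,"travel":[0,0,0],"rotation":[0,0,0]},
  {"gripper":60,"travel":[0,0,0],"rotation":[0,0,0]},
])

```text
t: 29.55
tcp_pos: [0.4594, 0.3206, 0.1954]
tool_rot: [0.999, 0.05, 0.003, -0.001]
force: [-0.1, 0.2, -1.6]
finger_gap: 0.737
```

Request:
send_rows([
  {"gripper":60,"travel":[0,0,0],"rotation":[0,0,4.4]},
  {"gripper":60,"travel":[0,0,0],"rotation":[0,0,4.4]},
  {"gripper":60,"travel":[-3.8,39.1,0],"rotation":[0,0,0]},
  {"gripper":60,"travel":[-3.8,39.1,0],"rotation":[0,0,0]},
  {"gripper":60,"travel":[-3.8,39.1,0],"rotation":[0,0,0]},
  {"gripper":60,"travel":[-3.8,39.1,0],"rotation":[0,0,0]},
  {"gripper":60,"travel":[-3.8,39.1,0],"rotation":[0,0,0]},
  {"gripper":60,"travel":[-3.8,39.1,0],"rotation":[0,0,0]},
  {"gripper":60,"travel":[-3.8,39.1,0],"rotation":[0,0,0]},
  {"gripper":60,"travel":[-3.8,39.1,0],"rotation":[0,0,0]},
])

```text
t: 30.38
tcp_pos: [0.4089, 0.0079, 0.1908]
tool_rot: [1.0, -0.026, -0.002, -0.0]
force: [0.4, 0.3, -0.8]
finger_gap: 0.733
```

Request:
send_rows([
  {"gripper":60,"travel":[-3.8,39.1,0],"rotation":[0,0,0]},
  {"gripper":60,"travel":[-3.8,39.1,0],"rotation":[0,0,0]},
  {"gripper":60,"travel":[-3.8,39.1,0],"rotation":[0,0,0]},
  {"gripper":60,"travel":[-3.8,39.1,0],"rotation":[0,0,0]},
  {"gripper":60,"travel":[-3.8,39.1,0],"rotation":[0,0,0]},
  {"gripper":60,"travel":[-3.8,39.1,0],"rotation":[0,0,0]},
  {"gripper":60,"travel":[-3.8,39.1,0],"rotation":[0,0,0]},
  {"gripper":60,"travel":[-3.8,39.1,0],"rotation":[0,0,0]},
  {"gripper":60,"travel":[0,0,0],"rotation":[0,0,0]},
  {"gripper":60,"travel":[0,0,0],"rotation":[0,0,0]},
  {"gripper":60,"travel":[0,0,0],"rotation":[0,0,0]},
])

```text
t: 31.3
tcp_pos: [0.3629, -0.3001, 0.1906]
tool_rot: [1.0, -0.027, -0.001, -0.002]
force: [-0.4, -0.8, -0.9]
finger_gap: 0.737
```

```bash
python3 - <<'E'
from h import *
s=manip.sense();print(yaw(s))
c,im=shot('w17')
cv2.imwrite("pics/w17b.png",cv2.resize(im[0:240,160:480],(800,600),interpolation=cv2.INTER_CUBIC))
E
```

```text
-3.0880476917466915
31.3 [ 0.3629 -0.3001  0.1906] 0.03
```

View pics/w17b.png

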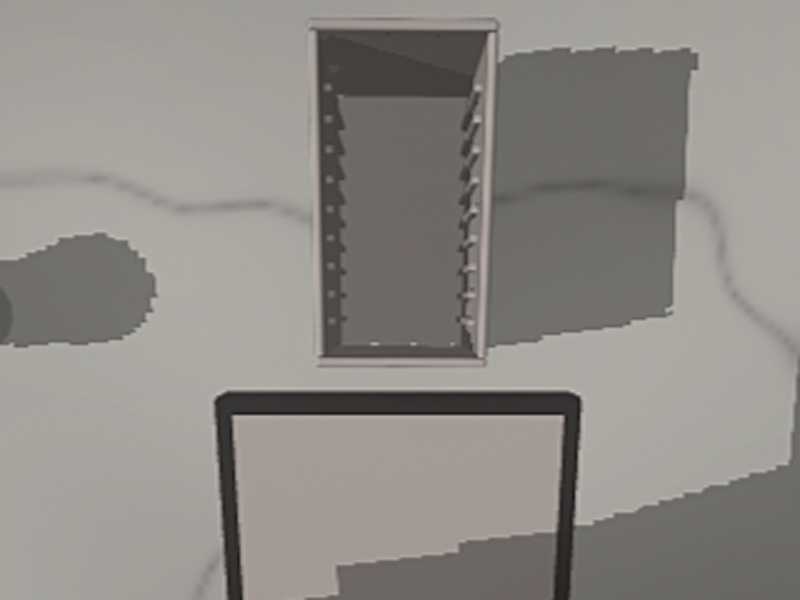

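The oblong jar's rim is at crop (309,22), (498,22), (487,365), (317,365), parallel to the held lid.

```bash
python3 - <<'E'
from h import *
c=pickle.load(open('w17.pkl','rb'));s=manip.sense()
m=lambda P:[(160+u*.4-.3,v*.4-.3) for u,v in P]
for n,P in (("outer",[(309,22),(498,22),(487,365),(317,365)]),("inner",[(318,31),(488,31),(478,356),(324,356)])):
    ctr=rect(c,m(P),.08,n);print(rel(ctr/1000,0,s),yaw(s))
E
```

```text
outer [ 462.3 -305.2] sides [55.3, 98.6, 55.8, 98.7] ang mod90 [-3.2, -3.1, -3.2, -3.5]
[99.3  0.5 -0.3] -3.014167594875871
inner [ 462.6 -305. ] sides [49.9, 93.4, 50.4, 93.4] ang mod90 [-3.2, -3.1, -3.3, -3.6]
[99.6  0.3 -0.3] -3.014167594875871
```

Request:
send_rows([
  {"gripper":60,"travel":[33,0.2,0],"rotation":[0,0,0.2]},
  {"gripper":60,"travel":[33,0.1,0],"rotation":[0,0,0]},
  {"gripper":60,"travel":[33,0.1,10],"rotation":[0,0,0]},
  {"gripper":60,"travel":[0,0,30],"rotation":[0,0,0]},
  {"gripper":60,"travel":[0,0,30],"rotation":[0,0,0]},
  {"gripper":60,"travel":[0,0,24],"rotation":[0,0,0]},
  {"gripper":60,"travel":[0,0,0],"rotation":[0,0,0]},
  {"gripper":60,"travel":[0,0,0],"rotation":[0,0,0]},
  {"gripper":60,"travel":[0,0,0],"rotation":[0,0,0]},
])

```text
t: 32.1
tcp_pos: [0.4635, -0.3069, 0.099]
tool_rot: [1.0, -0.028, 0.0, 0.0]
force: [0.7, -0.8, -0.6]
finger_gap: 0.737
```

Request:
send_rows([
  {"gripper":60,"travel":[0,0,2],"rotation":[0,0,0]},
  {"gripper":60,"travel":[0,0,2],"rotation":[0,0,0]},
  {"gripper":60,"travel":[0,0,0],"rotation":[0,0,0]},
])

```text
t: 32.35
tcp_pos: [0.4633, -0.3079, 0.0951]
tool_rot: [1.0, -0.028, 0.001, 0.001]
force: [0.0, -0.4, -1.4]
finger_gap: 0.739
```

Request:
send_rows([
  {"gripper":60,"travel":[0,0,2],"rotation":[0,0,0]},
  {"gripper":60,"travel":[0,0,0],"rotation":[0,0,0]},
  {"gripper":60,"travel":[0,0,0],"rotation":[0,0,0]},
])

```text
t: 32.6
tcp_pos: [0.4629, -0.3077, 0.0923]
tool_rot: [1.0, -0.028, 0.0, 0.0]
force: [0.3, -0.2, -0.6]
finger_gap: 0.737
```

```bash
python3 - <<'E'
from h import *
s=manip.sense();print(s["tcp_pos"],yaw(s))
c,im=shot('w18');faces(c,im,s,s["tcp_pos"][2]+.0074,lo=100,hi=500)
E
```

```text
[ 0.46291747 -0.30767693  0.09226205] -3.2500018839233715
32.6 [ 0.4629 -0.3077  0.0923] 0.003
[241 295  18  61 595] world rect [ 432.  -267.8] [ 8.2 36.5] 86.7 tool [-33.2 -38. ]
[380 294  17  62 559] world rect [ 428.  -340.9] [ 7.7 37.1] 87.2 tool [-33.   35.1]
[ 146  357   53   43 1437] world rect [ 396.7 -225. ] [21.3 40.5] 51.5 tool [-70.8 -78.8]
[ 440  357   52   43 1374] world rect [ 387.6 -379.4] [40.3 20.8] 31.9 tool [-71.1  75.8]
```

Request:
send_rows([
  {"gripper":60,"travel":[0.6,-1.5,0],"rotation":[0,0,0]},
  {"gripper":60,"travel":[0,0,3],"rotation":[0,0,0]},
  {"gripper":60,"travel":[0,0,3],"rotation":[0,0,0]},
  {"gripper":60,"travel":[0,0,2],"rotation":[0,0,0]},
  {"gripper":60,"travel":[0,0,0],"rotation":[0,0,0]},
])

```text
t: 33.07
tcp_pos: [0.4633, -0.3057, 0.0834]
tool_rot: [1.0, -0.028, -0.001, -0.0]
force: [-1.1, 0.4, -0.8]
finger_gap: 0.738
```

Request:
send_rows([
  {"gripper":60,"travel":[0,0,1.5],"rotation":[0,0,0]},
  {"gripper":60,"travel":[0,0,0],"rotation":[0,0,0]},
])

```text
t: 33.23
tcp_pos: [0.4635, -0.306, 0.0823]
tool_rot: [1.0, -0.028, -0.0, -0.0]
force: [-0.4, -0.2, -1.5]
finger_gap: 0.741
```

Request:
send_rows([
  {"gripper":60,"travel":[0,0,1.5],"rotation":[0,0,0]},
  {"gripper":60,"travel":[0,0,0],"rotation":[0,0,0]},
])

```text
t: 33.4
tcp_pos: [0.4636, -0.306, 0.0809]
tool_rot: [1.0, -0.028, -0.0, -0.0]
force: [-0.7, 0.8, -0.9]
finger_gap: 0.742
```

Request:
send_rows([
  {"gripper":60,"travel":[0,0,1],"rotation":[0,0,0]},
  {"gripper":60,"travel":[0,0,0],"rotation":[0,0,0]},
])

```text
t: 33.57
tcp_pos: [0.4637, -0.3061, 0.0807]
tool_rot: [1.0, -0.028, 0.0, 0.0]
force: [-0.2, 0.9, 4.0]
finger_gap: 0.739
```

Contact at 0.0807 (predicted 0.0806). Relieve, release, lift and retreat.

Request:
send_rows([
  {"gripper":60,"travel":[0,0,0.8],"rotation":[0,0,0]},
  {"gripper":60,"travel":[0,0,0],"rotation":[0,0,0]},
  {"gripper":60,"travel":[0,0,-1.3],"rotation":[0,0,0]},
  {"gripper":72,"travel":[0,0,0],"rotation":[0,0,0]},
  {"gripper":85,"travel":[0,0,0],"rotation":[0,0,0]},
  {"gripper":85,"travel":[0,0,0],"rotation":[0,0,0]},
  {"gripper":85,"travel":[0,0,0],"rotation":[0,0,0]},
  {"gripper":85,"travel":[0,0,-15],"rotation":[0,0,0]},
  {"gripper":85,"travel":[0,0,-35],"rotation":[0,0,0]},
  {"gripper":85,"travel":[-20,0,-40],"rotation":[0,0,0]},
  {"gripper":85,"travel":[-20,0,-10],"rotation":[0,0,0]},
  {"gripper":85,"travel":[0,0,0],"rotation":[0,0,0]},
])

```text
t: 34.57
tcp_pos: [0.4237, -0.3042, 0.1806]
tool_rot: [1.0, -0.029, 0.001, 0.001]
force: [-0.0, 1.2, -0.1]
finger_gap: 0.994
```

Request:
send_rows([
  {"gripper":85,"travel":[0,0,0],"rotation":[0,0,0]},
  {"gripper":85,"travel":[0,0,0],"rotation":[0,0,0]},
])

```text
t: 34.73
tcp_pos: [0.4252, -0.3038, 0.1772]
tool_rot: [1.0, -0.028, -0.0, -0.0]
force: [1.0, 0.1, 0.1]
finger_gap: 0.995
```

```bash
python3 - <<'E'
from h import *
s=manip.sense();print(yaw(s))
c,im=shot('w19');faces(c,im,s,.088)
L=[("jar_small",.611,.136,.05),("jar_round",.453,.045,.09),("jar_square",.609,-.129,.08),("jar_long",.462,-.305,.07)]
rows=[]
for n,w,k in(("side",28,0),("scene",28,0)):
    K=manip.calibration(n);b=manip.snapshot(n)[:,:,::-1]
    cv2.imwrite(f"pics/{n}19.png",b);r=[]
    for l in L:
        p=proj(K,l[1:]).astype(int);p[1]+=8
        r.append(cv2.resize(b[p[1]-42:p[1]+42,p[0]-w:p[0]+w],(200,300),interpolation=cv2.INTER_CUBIC))
    rows.append(np.hstack(r))
cv2.imwrite("pics/c19.png",np.vstack(rows))
E
```

```text
-3.265290617552278
34.7333 [ 0.4252 -0.3038  0.1772] 0.022
[  278    93    83   136 10672] world rect [ 463.2 -305.1] [ 59.8 102.8] 86.8 tool [37.9 -0.9]
```

View pics/c19.png

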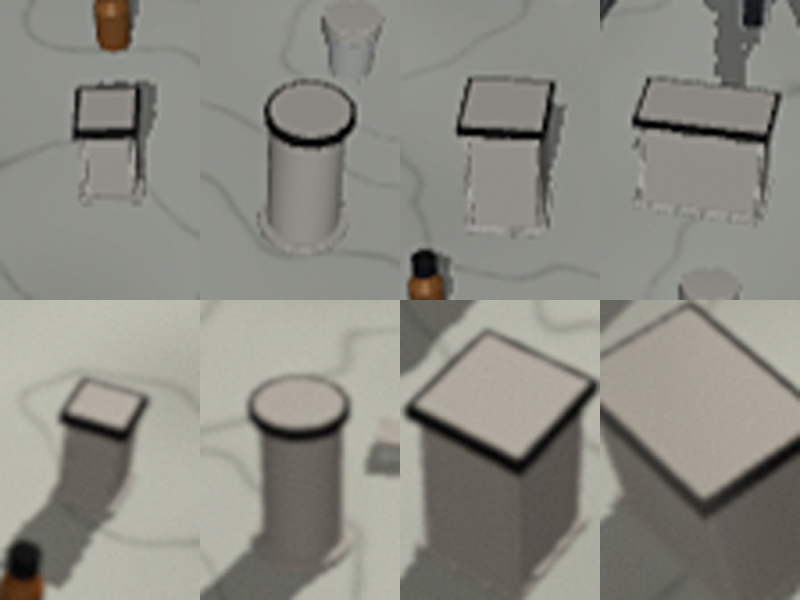

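All four lids are seated level in the final crops, and the bottle and pot are upright. Handing in.

```bash
python3 -c "
from station import manip
print(manip.sense()['t'],manip.sign_off())"
```

```text
the job is handed in; nothing more can be done
34.8833 None
```

I took the stack apart from the top down and put all four lids on their own jars. Each was lowered until the rim pushed back, then released. I handed in at 34.9 s of the 112 s allowed.

**Position checks:** these are the wrist-camera readings of each lid after release, against the jar measured before placing.

| Lid | Offset from jar centre | Turn relative to jar |
|---|---|---|
| Small | about 0.6 mm | in line with the jar, as seen in the picture |
| Round | about 1 mm | not applicable |
| Square | about 0.7 mm | 4.4° for both |
| Long | about 0.8 mm | −3.2° for both |

**Seating:** all four lids sit level on their jars in the last side and scene pictures. For the round, square and long lids, contact came within 0.3 mm of the height I predicted. The small lid touched at 54.4 mm, against 54.3 mm from the grasp height, but 1.6 mm below my camera-based estimate.

**Bystanders:** the oil bottle and the specimen pot are still standing. The gripper was open and clear of everything at hand-in.

**Disagreements:**
- The fixed cameras first suggested the small lid was about 2.5 mm too far in +x, and I corrected for that. Afterwards the wrist view showed it centred to about 0.5 mm, while the coarser side view still hinted at 1.5 mm. I left it there.
- Camera and arm readings of position differed by 1–2 mm throughout.
- My first two move calls were refused because rows were missing fields; nothing moved.

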